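# Crimp the storage sleeves in the lever press

### The job

Take all the storage sleeves out of the upright holder and lay one to a groove in the bed of the crimping press, each fully down in its groove with its foot close to the end stop under the jaw and its black cap sticking out at the front. Once all of them are loaded, pull the press's sprung lever to its stop and let it go all the way back, then take the sleeves out and lay them flat on the floor of the steel tray; leave the other things on the bench where they are.

Things in the scene. Friction and masses are not known exactly. Their poses are not given: they have to be found in the camera images.
- sleeve_blue: blue storage sleeve: rigid square stick 14 x 14 x 160 mm, 30 g, with a black cap on its last 30 mm. Origin: centre of its foot end (the end away from the cap); its z axis runs along its length from the foot to the cap. Three or all four are present, standing foot down in the holder's wells, cap end 170 mm above the table, sides square to the holder
- sleeve_blue_mid (a point): middle of the blue sleeve, on its long axis 80 mm from the foot
- sleeve_green: green storage sleeve: rigid square stick 14 x 14 x 160 mm, 30 g, with a black cap on its last 30 mm. Origin: centre of its foot end (the end away from the cap); its z axis runs along its length from the foot to the cap. Three or all four are present, standing foot down in the holder's wells, cap end 170 mm above the table, sides square to the holder
- sleeve_green_mid (a point): middle of the green sleeve, on its long axis 80 mm from the foot
- sleeve_orange: orange storage sleeve: rigid square stick 14 x 14 x 160 mm, 30 g, with a black cap on its last 30 mm. Origin: centre of its foot end (the end away from the cap); its z axis runs along its length from the foot to the cap. Three or all four are present, standing foot down in the holder's wells, cap end 170 mm above the table, sides square to the holder
- sleeve_orange_mid (a point): middle of the orange sleeve, on its long axis 80 mm from the foot
- sleeve_yellow: yellow storage sleeve: rigid square stick 14 x 14 x 160 mm, 30 g, with a black cap on its last 30 mm. Origin: centre of its foot end (the end away from the cap); its z axis runs along its length from the foot to the cap. Three or all four are present, standing foot down in the holder's wells, cap end 170 mm above the table, sides square to the holder
- sleeve_yellow_mid (a point): middle of the yellow sleeve, on its long axis 80 mm from the foot
- holder: fixed white upright holder block, 60 (x) x 190 (y) x 70 mm high, with a row of four square wells 18 mm wide and 60 mm deep along its y axis, 45 mm apart (y = -67.5, -22.5, 22.5, 67.5 mm). Origin: centre of its underside. The row runs roughly away from the robot; the holder stands left or right of the press
- press: fixed white and blue crimping press, base plate 250 x 250 x 12 mm reaching forward to x = -105 mm. Origin on the table, on the middle line of its bed; its front looks to its -x (roughly to the robot's right). Bed: a block from x = -50 to 70 mm with four V-sided grooves along x at y = -60, -20, 20, 60 mm. End stop across the back of the bed: face at x = 62 mm, 10 mm high
- press_bed (a point): middle of the bed floor, 45 mm above the table at the press's x = y = 0. Grooves are 17 mm wide at the floor, the ridges between them 11 mm high. A sleeve in a groove with its foot at the stop has its axis 52 mm above the table and its cap end overhanging the bed's front edge by about 50 mm
- press_jaw (a point): middle of the steel jaw bar (30 x 170 x 14 mm), which moves with the lever: open, it stands nearly upright behind the press's x = 70 mm, clear of the bed; shut, it covers x = 30 to 60 mm of the bed, 2 mm above the sleeves. A sleeve not down in its groove blocks it
- press_lever (a joint): sprung lever and jaw of the press, rad: 0 = at rest, jaw open; 1.3 = at the stop, jaw shut. A spring always brings it back to 0. It turns about the press's y axis through x = 95, z = 68 mm: pulling brings the handle over towards the press's front (-x) and down. It takes about 3 N at the handle to start and 7 N at the stop
- lever_bar (a point): middle of the lever's red handle bar: a round bar 18 mm across, 60 mm long, along the press's y axis, at y = -152 mm (the side away from the robot), free on its outer side and carried by a thin arm on its inner side. 140 mm from the shaft; at rest 0.35 rad behind upright (200 mm above the table), at the stop 0.95 rad in front of upright (150 mm)
- tray: loose open steel tray, 210 (x) x 200 (y) x 22 mm high, walls and floor 4 mm, 0.6 kg. Origin: centre of its underside. It stands on the other side of the press from the holder
- dish_a: bystander: closed clear culture dish, 86 mm across, 18 high
- dish_b: bystander: closed dish with amber lid, 86 mm across, 18 high
- wash_bottle: bystander: bottle with red cap, 64 mm across, 150 tall
- beaker: bystander: glass beaker, 80 mm across, 100 tall
- tip_box: bystander: blue open box with cells, 85 x 120 x 50 mm
- jar: bystander: small jar with white lid, 60 mm across, 70 tall
- timer: bystander: white block-shaped timer 70 x 70 x 30 mm
Not all that is in view belongs to the job. Leave any red look-alike of the sleeve_yellow alone.

How it is judged:
By the outcome, as a careful person would: the job done as asked, in the order asked, and still so for the second after the job is handed in, with the robot touching nothing.
Of sleeve_blue, sleeve_green, sleeve_orange, sleeve_yellow only 3 to 4 are there at a start; the rules pass over those that are not, and their reading is None.
At some moment in a run one of tray may be knocked a few centimetres aside while the robot is not near it.
Once in a run the grip may slacken for a moment while it holds something.
It also fails if it takes over 210 s, if anything falls off the work surface, if the arm or the gripper's body presses on something with over 40 N, if the wrist force passes 120 N, or if a joint passes its speed limit or range.

### The arm

A 6-joint arm with a two-finger parallel gripper is mounted at the origin on the work surface. World frame = base frame: x ahead of the robot, y to its left, z up, the work surface at z = 0. Lengths are in m, angles in rad, forces in N, time in s.
With the tool pointing down it reaches from about 0.35 to 0.775 m from the base axis. Payload 5.5 kg.
Tool frame: the origin (TCP) lies midway between the tips of the shut fingers; the grasp point (between the pads) lies grip_point_offset behind it (grip_point_offset is the distance from the TCP to the grasp point, in m); z points along the fingers, y is the direction in which the jaws open and shut (so a half turn about z gives the same grasp; the last joint's range is limited). The gripper opens to 85 mm and grips with 20 to 120 N. Pads are 22 mm wide; open, the fingers measure 114 mm over their backs; the gripper's body (76 mm by 85 mm) begins 54 mm behind the grasp point. The pads swing forward as they close: fully open they stand 13 mm farther back than shut.
Start: joints at [0.989, 0.313, 0.046, 1.304, 0, 1.431], TCP at [0.246, 0.52, 0.231] pointing down, gripper open.
Joint ranges: [-2.76, 2.76], [-0.86, 1.69], [-1.03, 1.26], [-2.2, 2.34], [-1.47, 1.5], [-3.14, 3.14]. Speed limits (rad/s): [2.57, 2.57, 3.14, 3.14, 3.14, 3.14].

### API

Orientations are given as a unit quaternion [w, x, y, z].
In Python, from workcell import * gives the robot as it stands.
- The arm moves only by the tool send_rows, never from a script. Its argument "series" is one flat list of numbers, 7 for each row, row after row: the shift along the tool's x, y, z in cm, then the turn, a rotation vector about the tool's x, y, z in degrees, then the opening, from 0 (shut) to 1 (fully open). A call has 1 to 10 rows; each row is the pose to reach, as a shift and turn from the pose commanded when the call began, along the tool's axes at that moment; what a row does not reach only later rows make up. A row lasts 1/12 s, in which the tool goes at most 41.7 mm and 7.16 degrees, less where a joint would pass 70% of its speed; a pose out of reach is approached as far as the arm can. A call with a gripper value outside its range is refused whole. The fingers move at their own pace and stop on an object; "newtons" is the grip in N (left out, the last holds). Time passes only in rows, so rows that repeat a pose let the fingers close. It gives the time, the measured TCP pose, the force and the opening at its end, in the units of the state.
- get_state(): the state, without advancing time (a new reading comes with each control period).
- read_camera(name): name is "side" or "top" or "wrist"; returns the picture (420x560x3 uint8, blue, green, red); there is no depth.
- camera_info(name): a dict with "K" (3x3 intrinsics, pixels), "xyz" and "attitude" of the camera in the world. Camera axes: x right, y down, z forward; pixel columns grow to the right and rows downward; lengths in m; the calibration is good to about 2 mm. A picture is of the moment at which its call begins: read the wrist's pose just before it. camera_info takes no time and is no camera call; for the wrist camera it gives the pose at the moment of the call.
- hand_in(): hands the job in, once; it reports no verdict.
Trained networks look in the newest picture that a camera, given by its name, has taken for a name from the list of things; names that differ only in an ending like _2 or _b are one class to them, and where a whole thing is asked for, a point or a joint stands for the part that bears it (a point fixed in the world has none). Each returns a list of dicts, best first, with "p" (0 to 1); they miss things now and then, are a little off and sometimes report something else, mostly with a low value. They report only what shows in the picture. A call takes as long as a camera call. They do not tell look-alikes from the thing itself.
- silhouettes(camera, label): "pixels" (420x560 bool, what is visible of it) and "box" ([left, top, width, height] in pixels, round what is visible of it).
The state is a dict: "clock": time; "joint_pos": joint angles; "qvel": joint speeds; "tau": joint torques, N m; "tcp_pos": TCP position; "orientation": TCP orientation; "wrist_force": force on the tool from outside, world axes, zero at the start; "ft_torque": the same for the moment, N m; "finger_gap": finger opening in m.
Only numpy, scipy, OpenCV 4.12 (cv2) and the standard library are available. Lean on these libraries where they do the work, as an engineer would, in place of code of your own. Each camera call takes 0.05 s, during which the arm holds its last target. There are 200 camera calls.

## Working session

There is one attempt and no reset: what is moved stays moved. The work goes in short steps, Python scripts to look and compute and a tool call to move; the robot and the scene stay as the last step left them, time stands still between calls to the robot, and variables do not carry over. Pictures are saved under pics/ and viewed, about 12 in all and at most 16, crops included, and the job is handed in when it is done.

Besides the shell and the picture viewer there is one more tool, called after "Emit:" by a JSON object that holds its "name" and its "arguments", one argument or row to a line. send_rows: Moves the arm, as the interface text tells. Its arguments: {"type":"object","properties":{"series":{"type":"array"},"newtons":{"type":"number"}},"required":["series"]}

```bash
ls; mkdir -p pics
python3 - <<'E'
from workcell import *
import cv2
s=get_state();print(s)
for n in ["side","top","wrist"]:
    im=read_camera(n);cv2.imwrite(f"pics/a_{n}.png",im)
    print(n,camera_info(n))
E
```

```text
pics
{'clock': 0.0, 'joint_pos': array([9.89391696e-01, 3.14000031e-01, 4.49684480e-02, 1.30362763e+00,
       1.69798567e-05, 1.43122586e+00]), 'qvel': array([-0.00065037, -0.00097189, -0.00068405,  0.0019515 , -0.00032333,
        0.00054385]), 'tau': array([-4.33177929e-04, -4.80631614e+01,  2.98530453e+01,  1.93833903e-02,
       -2.83296185e-04, -5.50607453e-06]), 'tcp_pos': array([0.2455651 , 0.51934226, 0.2304048 ]), 'orientation': array([-3.36492519e-04,  2.19124421e-01,  9.75696480e-01, -8.68579653e-04]), 'wrist_force': array([ 0.40843492, -0.02995486,  0.6562216 ]), 'ft_torque': array([-0.02076309,  0.02210591,  0.04154008]), 'finger_gap': 0.08559088472801811}
side {'K': array([[478.90273923,   0.        , 279.63037689],
       [  0.        , 478.90273923, 203.99511002],
       [  0.        ,   0.        ,   1.        ]]), 'xyz': array([0.12467029, 1.12351745, 1.24554383]), 'attitude': array([ 0.0739623 , -0.17139599,  0.89924106, -0.3956242 ])}
top {'K': array([[478.1857772 ,   0.        , 277.25631529],
       [  0.        , 478.1857772 , 209.11391722],
       [  0.        ,   0.        ,   1.        ]]), 'xyz': array([ 0.260995  , -0.01805055,  1.4498164 ]), 'attitude': array([-0.07765218,  0.74541367, -0.65820547,  0.07137333])}
wrist {'K': array([[303.95530647,   0.        , 278.34623393],
       [  0.        , 303.95530647, 209.78568023],
       [  0.        ,   0.        ,   1.        ]]), 'xyz': array([0.18583779, 0.54717112, 0.37431142]), 'attitude': array([0.11100873, 0.83753578, 0.53039587, 0.0699364 ])}
```

View pics/a_top.png

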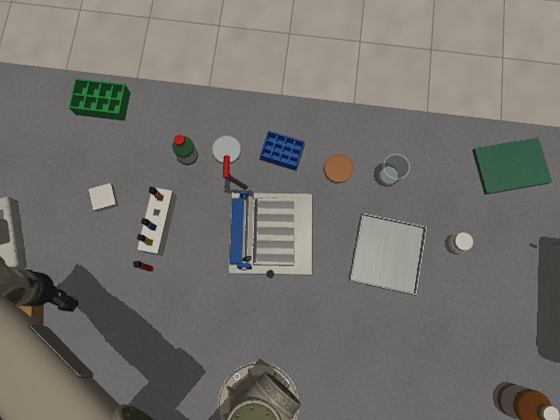

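View pics/a_side.png

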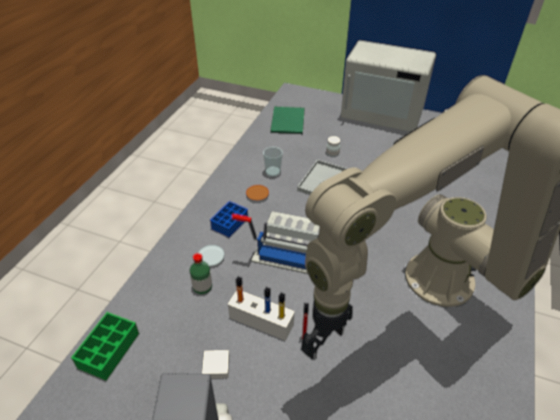

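Top view: the holder is at (155,220) with orange (155,193), blue (148,224) and yellow (146,240). The well at (155,211) is empty, so green is absent. The press is at (270,233) with its lever at (227,165), and the tray is at (388,253). The look-alike is the red stick at (143,266), outside the holder.

```bash
cat > h.py <<'E'
from workcell import *
import numpy as np, cv2
from scipy.spatial.transform import Rotation as R
from scipy.optimize import minimize
def rot(q): return R.from_quat([q[1],q[2],q[3],q[0]]).as_matrix()
def proj(P,ci):
    p=(np.atleast_2d(P)-ci["xyz"])@rot(ci["attitude"]); p=p@ci["K"].T
    return p[:,:2]/p[:,2:]
def back(uv,z,ci):
    d=rot(ci["attitude"])@np.linalg.solve(ci["K"],[uv[0],uv[1],1]); c=ci["xyz"]
    return c+d*(z-c[2])/d[2]
def box(x0,x1,y0,y1,z0,z1): return np.array([[x,y,z] for x in(x0,x1) for y in(y0,y1) for z in(z0,z1)])
def place(P,p):
    c,s=np.cos(p[2]),np.sin(p[2]); return P@np.array([[c,-s,0],[s,c,0],[0,0,1]]).T+[p[0],p[1],0]
def hullmask(P,ci):
    m=np.zeros((420,560),np.uint8); h=cv2.convexHull(proj(P,ci).astype(np.float32))
    cv2.fillConvexPoly(m,np.round(h*16).astype(np.int32),255,cv2.LINE_AA,4); return m/255.
def fit(P,p0,masks,infos):
    def cost(p): return sum(np.abs(hullmask(place(P,p),ci)-m).sum() for m,ci in zip(masks,infos))
    best=None
    for d in([.02,.02,.1],[-.02,.015,-.1],[.005,-.005,.03]):
        s=np.array([p0]+[np.add(p0,np.eye(3)[i]*d[i]) for i in range(3)])
        r=minimize(cost,p0,method="Nelder-Mead",options=dict(initial_simplex=s,xatol=1e-5,fatol=.01))
        p0=r.x if best is None or r.fun<best.fun else p0; best=r if best is None or r.fun<best.fun else best
    return best.x,best.fun
HOLD=box(-.03,.03,-.095,.095,0,.07); TRAY=box(-.105,.105,-.1,.1,0,.022); BASE=box(-.105,.145,-.125,.125,0,.012)
E
python3 - <<'E'
from h import *
ims={c:read_camera(c) for c in("top","side")}; ci={c:camera_info(c) for c in ims}
print([k for k in globals() if 'grip' in k], globals().get('grip_point_offset'))
M={}
for l in["holder","tray","press","sleeve_orange","sleeve_green","sleeve_blue","sleeve_yellow","press_lever"]:
  for c in("top","side"):
    r=silhouettes(c,l); print(l,c,[(round(d["p"],2),d["box"]) for d in r[:4]])
    if r: M[l,c]=r[0]["pixels"].astype(float); ims[c][r[0]["pixels"]]=ims[c][r[0]["pixels"]]//2+np.array([100,0,100],np.uint8)
np.savez("m.npz",**{f"{a}|{b}":v for (a,b),v in M.items()})
cv2.imwrite("pics/b.png",ims["top"])
T=ci["top"]
for l,P,z in(("holder",HOLD,.07),("tray",TRAY,.022),("press",BASE,.012)):
    m=M[l,"top"]; ys,xs=np.nonzero(m); c=back((xs.mean(),ys.mean()),z,T)
    for yaw in((0,) if l!="press" else (np.pi/2,)):
        print(l,c, fit(P,[c[0],c[1],yaw],[m],[T]), m.sum())
        if l=="holder" and (l,"side") in M: print(" both",fit(P,[c[0],c[1],yaw],[m,M[l,"side"]],[T,ci["side"]]))
E
```

```text
['grip_point_offset'] 0.0187
holder top [(0.96, [135.2, 190.0, 42.7, 65.8])]
holder side [(0.96, [229.9, 290.5, 64.2, 51.4]), (0.58, [236.1, 277.8, 7.9, 26.7])]
tray top [(0.57, [352.8, 212.7, 74.9, 83.1])]
tray side [(0.91, [298.9, 161.9, 45.7, 34.7])]
press top [(0.91, [221.9, 155.6, 90.8, 120.2])]
press side [(0.91, [233.4, 214.2, 82.4, 58.7]), (0.57, [261.5, 147.4, 22.0, 29.2])]
sleeve_orange top [(0.51, [151.0, 188.3, 11.4, 8.3]), (0.17, [224.4, 155.4, 27.8, 109.2])]
sleeve_orange side [(0.66, [235.2, 277.0, 8.1, 25.9])]
sleeve_green top []
sleeve_green side []
sleeve_blue top [(0.37, [141.7, 234.4, 9.2, 14.0])]
sleeve_blue side [(0.71, [298.4, 162.6, 46.5, 34.9]), (0.67, [264.5, 286.6, 6.9, 27.4]), (0.22, [277.7, 292.3, 8.2, 27.0])]
sleeve_yellow top [(0.51, [141.7, 234.2, 9.9, 13.7])]
sleeve_yellow side [(0.69, [278.2, 289.5, 6.2, 31.5]), (0.48, [302.2, 301.7, 7.3, 32.0])]
press_lever top [(0.85, [225.9, 155.7, 32.5, 110.4])]
press_lever side [(0.93, [230.3, 216.5, 85.7, 36.1]), (0.33, [324.5, 135.4, 13.4, 21.3])]
holder [0.47273123 0.35386051 0.07      ] (array([0.47854856, 0.36547194, 1.51268758]), np.float64(329.4745098039216)) 1509.0
 both (array([0.47984163, 0.3663223 , 1.50232268]), np.float64(686.7333333333332))
tray [ 0.47165703 -0.33292701  0.022     ] (array([ 0.47479833, -0.33436257, -0.08880958]), np.float64(123.46274509803922)) 4891.0
press [0.49588799 0.0306017  0.012     ] (array([0.49505811, 0.00517591, 1.66192683]), np.float64(577.435294117647)) 6971.0
```

```bash
cat >> h.py <<'E'
GRV=[np.array([[-.05,y,.056],[.062,y,.056]]) for y in(-.08,-.04,0,.04,.08)]
def draw(im,ci,h,pr,t,s=1,off=(0,0)):
    def L(P,col,p,closed=True):
        uv=(proj(place(np.array(P,float),p),ci)-off)*s; cv2.polylines(im,[np.round(uv*16).astype(np.int32)],closed,col,1,cv2.LINE_AA,4)
    q=lambda x0,x1,y0,y1,z:[[x0,y0,z],[x1,y0,z],[x1,y1,z],[x0,y1,z]]
    L(q(-.03,.03,-.095,.095,.07),(0,255,0),h)
    for y in(-.0675,-.0225,.0225,.0675): L(q(-.009,.009,y-.009,y+.009,.07),(255,0,255),h); L(q(-.007,.007,y-.007,y+.007,.17),(0,255,255),h)
    L(q(-.105,.145,-.125,.125,.012),(0,255,0),pr)
    for g in GRV: L(g,(255,0,255),pr,False)
    a=-.35; bx,bz=.095+.14*np.sin(-a),.068+.14*np.cos(a)
    L([[bx,-.182,bz],[bx,-.122,bz]],(0,255,255),pr,False)
    L(q(-.105,.105,-.1,.1,.022),(0,255,0),t)
E
python3 - <<'E'
from h import *
T=camera_info("top"); im=cv2.imread("pics/a_top.png")
m=np.load("m.npz")
big=cv2.resize(im[145:300,120:430],None,fx=2.5,fy=2.5,interpolation=cv2.INTER_CUBIC)
draw(big,T,[.4798,.3663,1.502],[.495,.0052,1.662],[.4748,-.3344,-.0888],2.5,(120-.3,145-.3))
w=cv2.imread("pics/a_wrist.png"); W=camera_info("wrist")
cv2.imwrite("pics/c.png",big); print(proj([[.48,.366,.07]],W))
E
```

```text
[[247.87975875 409.42010489]]
```

View pics/c.png

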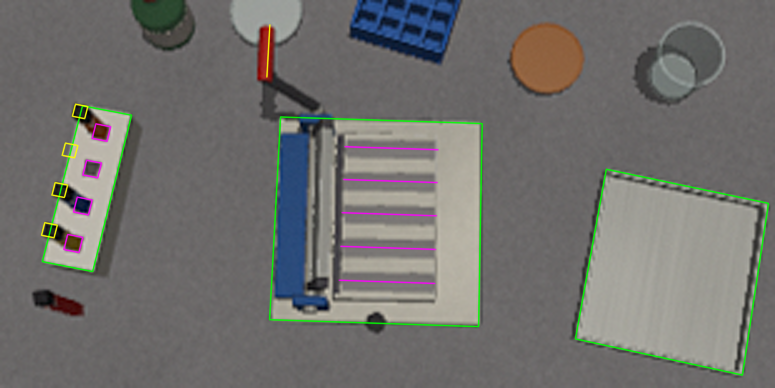

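View pics/a_wrist.png

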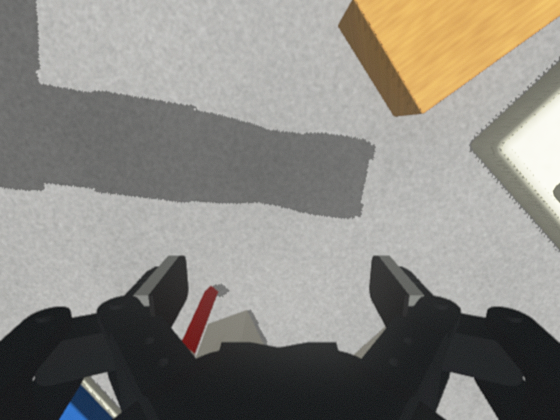

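The overlay in c.png matches well: holder, wells, caps, grooves, lever and tray all line up. The orange, blue and yellow caps sit in the wells at crop (80,111), (60,190) and (49,230). The red look-alike is outside at (60,303) and stays put.

```bash
cat > plan.py <<'E'
import json,sys,os
from h import *
H=np.array([.4798,.3663,1.502]); PR=np.array([.495,.0052,1.662]); TR=np.array([.4748,-.3344,-.0888])
if os.path.exists("poses.json"): globals().update({k:np.array(v) for k,v in json.load(open("poses.json")).items()})
Z=np.array([0,0,1.]); G=grip_point_offset
def W(p,pt): return place(np.array([pt],float),p)[0]
def frame(f,a):  # tool z tilted a deg from down towards horizontal f; tool y = f x Z
    f=np.array([f[0],f[1],0.]);f/=np.linalg.norm(f); a=np.radians(a)
    z=np.sin(a)*f-np.cos(a)*Z; y=np.cross(f,Z); return np.column_stack([np.cross(y,z),y,z])
hx=lambda: W(H,(1,0,0))-W(H,(0,0,0)); px=lambda: W(PR,(1,0,0))-W(PR,(0,0,0))
def pick(wy,dz=0,a=45,zs=.138,back=0):
    F=frame(-hx(),a); return W(H,(0,wy,.010+zs+dz))+F[:,2]*(G-back),F
def lay(gy,dz=0,a=45,zs=.138,dx=0,back=0,g=G):
    F=frame(px(),a); return W(PR,(.062-zs+dx,gy,.052+dz))+F[:,2]*(g-back),F
def run(wps,fresh=False):
    """wps: list of (name,(pos,rot)); prints per-call shift/turn, chained from the commanded pose"""
    s=get_state(); p,Rm=s["tcp_pos"],rot(s["orientation"])
    if os.path.exists("cmd.npz") and not fresh:
        c=np.load("cmd.npz"); print("cmd-meas mm",np.round((c["p"]-p)*1e3,1),"deg",np.round(np.degrees(R.from_matrix(Rm.T@c["R"]).magnitude()),2)); p,Rm=c["p"],c["R"]
    print("t",round(s["clock"],2),"j",np.round(s["joint_pos"],2),"F",np.round(s["wrist_force"],1),"gap",round(s["finger_gap"],4))
    for n,(q,Q) in wps:
        d=np.round(Rm.T@(q-p)*100,2); r=np.round(np.degrees(R.from_matrix(Rm.T@Q).as_rotvec()),1)
        rows=max(np.linalg.norm(d)/4.17,np.linalg.norm(r)/7.16); print(n,*d,*r,"rows",round(rows,1))
        p=p+Rm@d/100; Rm=Rm@R.from_rotvec(np.radians(r)).as_matrix()
    np.savez("cmd.npz",p=p,R=Rm)
E
python3 - <<'E'
from plan import *
T=camera_info("top")
print("red foot",back((152.8,269.4),.0,T),"cap",back((136,264),.16,T))
for y in(.0675,-.0225,.0225,-.0675): print(y,W(H,(0,y,0)))
print(lay(-.06)[0],lay(.02)[0], W(PR,(.143,-.152,0)))
q,F=pick(-.0675,dz=.12)
run([("up",(q-F[:,2]*.0,F)),("up",(q,F)),("pre",pick(-.0675,back=.05)),("at",pick(-.0675))])
E
```

```text
red foot [0.33917889 0.36380541 0.        ] cap [0.33922056 0.36901173 0.16      ]
0.0675 [0.41245967 0.37094009 0.        ]
-0.0225 [0.50224678 0.3647533  0.        ]
0.0225 [0.45735322 0.3678467  0.        ]
-0.0675 [0.54714033 0.36165991 0.        ]
[ 0.5604682  -0.05185155  0.0387771 ] [ 0.48080069 -0.05913774  0.0387771 ] [0.63334421 0.16144941 0.        ]
t 1.05 j [0.99 0.31 0.05 1.3  0.   1.43] F [-0.  -0.4  1. ] gap 0.0856
up -34.48 -2.65 -2.35 43.4 29.6 -104.8 rows 16.4
up -0.0 0.0 0.0 -0.0 0.0 0.0 rows 0.0
pre -8.49 0.0 3.49 -0.0 0.0 0.0 rows 2.2
at 0.0 0.0 5.0 -0.0 0.0 0.0 rows 1.2
```

```bash
sed -i 's/F=frame(-hx(),a)/F=frame(hx(),-a)/' plan.py; rm cmd.npz
python3 - <<'E'
from plan import *
run([("up",pick(-.0675,dz=.12)),("pre",pick(-.0675,back=.05)),("at",pick(-.0675))])
E
```

```text
t 1.05 j [0.99 0.31 0.05 1.3  0.   1.43] F [-0.  -0.4  1. ] gap 0.0856
up -34.48 -2.65 -2.35 26.9 -39.4 64.9 rows 11.2
pre 8.49 -0.0 3.48 -0.0 0.0 -0.0 rows 2.2
at 0.0 -0.0 5.0 -0.0 0.0 -0.0 rows 1.2
```

```bash
python3 - <<'E'
s=open("plan.py").read()
s=s.replace('''    for n,(q,Q) in wps:
''','''    full=[];a,A=p,Rm
    for n,(q,Q) in wps:
        rv=R.from_matrix(A.T@Q).as_rotvec(); k=int(np.ceil(max(np.linalg.norm(q-a)/.0417,np.degrees(np.linalg.norm(rv))/7.16)/8)) or 1
        full+=[(n,(a+(q-a)*i/k,A@R.from_rotvec(rv*i/k).as_matrix())) for i in range(1,k+1)]; a,A=q,Q
    for n,(q,Q) in full:
''')
open("plan.py","w").write(s)
E
rm cmd.npz
python3 - <<'E'
from plan import *
run([("up",pick(-.0675,dz=.12)),("pre",pick(-.0675,back=.05)),("at",pick(-.0675))])
E
```

```text
t 1.05 j [0.99 0.31 0.05 1.3  0.   1.43] F [-0.  -0.4  1. ] gap 0.0856
up -17.24 -1.32 -1.17 13.4 -19.7 32.4 rows 5.6
up -14.7 8.4 3.69 13.5 -19.7 32.5 rows 5.6
pre 8.48 -0.0 3.49 -0.0 -0.0 -0.0 rows 2.2
at 0.0 -0.0 5.0 -0.0 -0.0 -0.0 rows 1.2
```

Emit:
{"name": "send_rows", "arguments": {
  "series": [-17.24,-1.32,-1.17,13.4,-19.7,32.4,0.35,-17.24,-1.32,-1.17,13.4,-19.7,32.4,0.35,-17.24,-1.32,-1.17,13.4,-19.7,32.4,0.35,-17.24,-1.32,-1.17,13.4,-19.7,32.4,0.35,-17.24,-1.32,-1.17,13.4,-19.7,32.4,0.35,-17.24,-1.32,-1.17,13.4,-19.7,32.4,0.35,-17.24,-1.32,-1.17,13.4,-19.7,32.4,0.35,-17.24,-1.32,-1.17,13.4,-19.7,32.4,0.35],
  "newtons": 40
}}

```text
clock: 1.72
tcp_pos: [0.3961, 0.4347, 0.2418]
orientation: [0.139, 0.475, 0.856, -0.149]
wrist_force: [0.2, -0.7, 0.9]
finger_gap: 0.0298
```

Emit:
{"name": "send_rows", "arguments": {
  "series": [-14.7,8.4,3.69,13.5,-19.7,32.5,0.35,-14.7,8.4,3.69,13.5,-19.7,32.5,0.35,-14.7,8.4,3.69,13.5,-19.7,32.5,0.35,-14.7,8.4,3.69,13.5,-19.7,32.5,0.35,-14.7,8.4,3.69,13.5,-19.7,32.5,0.35,-14.7,8.4,3.69,13.5,-19.7,32.5,0.35,-14.7,8.4,3.69,13.5,-19.7,32.5,0.35,-14.7,8.4,3.69,13.5,-19.7,32.5,0.35,-14.7,8.4,3.69,13.5,-19.7,32.5,0.35]
}}

```text
clock: 2.47
tcp_pos: [0.536, 0.343, 0.2601]
orientation: [0.262, 0.674, 0.63, -0.282]
wrist_force: [0.4, -0.1, 1.2]
finger_gap: 0.0295
```

Emit:
{"name": "send_rows", "arguments": {
  "series": [8.48,0,3.49,0,0,0,0.35,8.48,0,3.49,0,0,0,0.35,8.48,0,3.49,0,0,0,0.35,8.48,0,3.49,0,0,0,0.35,8.48,0,3.49,0,0,0,0.35]
}}

```text
clock: 2.88
tcp_pos: [0.5386, 0.3776, 0.177]
orientation: [0.263, 0.675, 0.63, -0.281]
wrist_force: [-0.5, -0.1, 1.2]
finger_gap: 0.0298
```

Run:
```python
from plan import *
c=np.load("cmd.npz"); p=c["p"]-c["R"]@[0,0,.05]; s=get_state()
print(np.round((p-s["tcp_pos"])*1e3,1), np.degrees(R.from_matrix(rot(s["orientation"]).T@c["R"]).as_rotvec()), s["joint_pos"], s["finger_gap"])
im=read_camera("wrist"); w=camera_info("wrist")
for y in(-.0675,-.0225,.0225,.0675):
    for z in(.09,.14,.17):
        uv=proj(W(H,(0,y,z)),w)[0]; print(y,z,np.round(uv)); cv2.circle(im,tuple(int(round(v)) for v in uv),3,(0,255,0),1)
cv2.imwrite("pics/d.png",im)
```

```text
[10.1  6.1 -6.8] [ 0.05518866  0.30868799 -0.01366014] [ 0.71910973  1.18280839  1.22552876  2.23462616 -0.52581585  2.53136137] 0.029755428133791846
-0.0675 0.09 [292. 147.]
-0.0675 0.14 [294. 210.]
-0.0675 0.17 [296. 256.]
-0.0225 0.09 [227. 148.]
-0.0225 0.14 [221. 210.]
-0.0225 0.17 [216. 256.]
0.0225 0.09 [163. 148.]
0.0225 0.14 [147. 210.]
0.0225 0.17 [136. 257.]
0.0675 0.09 [ 98. 148.]
0.0675 0.14 [ 74. 211.]
0.0675 0.17 [ 56. 257.]
```

View pics/d.png

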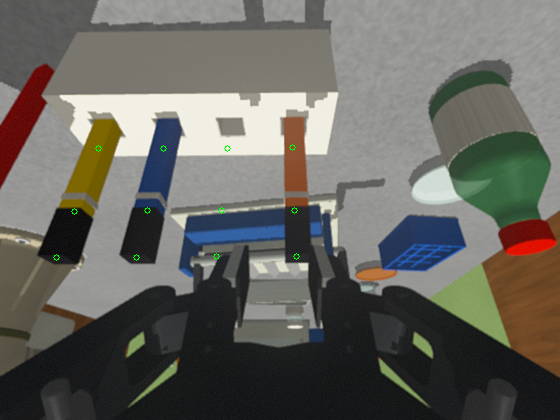

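The target was out of reach: j3 and j4 are at their limits with a 45° tilt. In the picture the orange, blue and yellow sleeves stand where predicted (orange cap end at (296,256)), and the red stick is at the left edge (30,110). I'll use a 30° tilt instead.

```bash
sed -i 's/a=45/a=AL/; s/a=45/a=90-AL/; s/^Z=/AL=30\nZ=/' plan.py
python3 - <<'E'
from plan import *
run([("pre",pick(-.0675,back=.06)),("at",pick(-.0675))],fresh=True)
E
```

```text
t 2.93 j [ 0.72  1.18  1.23  2.23 -0.53  2.53] F [ 0.4 -0.3  0.1] gap 0.0297
pre -0.05 0.93 -0.83 0.1 15.2 -0.1 rows 2.1
at 0.0 0.0 5.99 -0.0 0.0 -0.0 rows 1.4
```

Emit:
{"name": "send_rows", "arguments": {
  "series": [-0.05,0.93,-0.83,0.1,15.2,-0.1,0.35,-0.05,0.93,-0.83,0.1,15.2,-0.1,0.35,-0.05,0.93,-0.83,0.1,15.2,-0.1,0.35,-0.05,0.93,-0.83,0.1,15.2,-0.1,0.35,-0.05,0.93,-0.83,0.1,15.2,-0.1,0.35,-0.05,0.93,-0.83,0.1,15.2,-0.1,0.35]
}}

```text
clock: 3.43
tcp_pos: [0.5488, 0.3824, 0.1819]
orientation: [0.177, 0.706, 0.658, -0.191]
wrist_force: [0.1, 0.4, -0.7]
finger_gap: 0.03
```

Emit:
{"name": "send_rows", "arguments": {
  "series": [0,0,2,0,0,0,0.35,0,0,4,0,0,0,0.35,0,0,5.99,0,0,0,0.35,0,0,5.99,0,0,0,0.35,0,0,5.99,0,0,0,0.35]
}}

```text
clock: 3.85
tcp_pos: [0.5456, 0.3522, 0.1267]
orientation: [0.176, 0.705, 0.659, -0.193]
wrist_force: [-0.2, -0.2, 1.0]
finger_gap: 0.0298
```

Run:
```python
from plan import *
run([("lift",pick(-.0675,dz=.12))])
im=read_camera("wrist"); cv2.imwrite("pics/e.png",im)
```

```text
cmd-meas mm [0.9 0.2 5.2] deg 0.44
t 3.85 j [ 0.63  0.85  0.57  1.65 -0.39  2.34] F [-0.2 -0.2  1. ] gap 0.0298
lift -6.01 -0.0 -10.38 -0.0 0.0 -0.0 rows 2.9
```

Emit:
{"name": "send_rows", "arguments": {
  "series": [0,0,0,0,0,0,0,0,0,0,0,0,0,0,0,0,0,0,0,0,0,0,0,0,0,0,0,0,0,0,0,0,0,0,0,0,0,0,0,0,0,0],
  "newtons": 50
}}

```text
clock: 4.4
tcp_pos: [0.5467, 0.3529, 0.1286]
orientation: [0.177, 0.706, 0.659, -0.191]
wrist_force: [0.4, 2.5, 5.4]
finger_gap: 0.0133
```

Emit:
{"name": "send_rows", "arguments": {
  "series": [-2,0,-3.46,0,0,0,0,-4,0,-6.93,0,0,0,0,-6,0,-10.39,0,0,0,0,-6,0,-10.39,0,0,0,0,-6,0,-10.39,0,0,0,0]
}}

```text
clock: 4.82
tcp_pos: [0.5475, 0.3534, 0.2503]
orientation: [0.177, 0.707, 0.658, -0.189]
wrist_force: [-0.2, 0.2, -0.6]
finger_gap: 0.0131
```

Run:
```python
from plan import *
run([("turn",(np.array([.555,.15,.30]),frame(px(),15))),
("over",lay(-.06,dz=.12)),("down",lay(-.06,dz=.02))],fresh=True)
im=read_camera("wrist"); cv2.imwrite("pics/e.png",im)
```

```text
t 4.82 j [ 0.63  0.84  0.86  1.95 -0.39  2.34] F [-0.2  0.2 -0.6] gap 0.0131
turn -20.01 2.19 5.82 -1.2 44.9 -9.4 rows 6.4
over -23.57 -1.3 8.61 0.0 15.0 -0.0 rows 6.0
down -5.0 -0.0 8.66 0.0 -0.0 -0.0 rows 2.4
```

View pics/e.png

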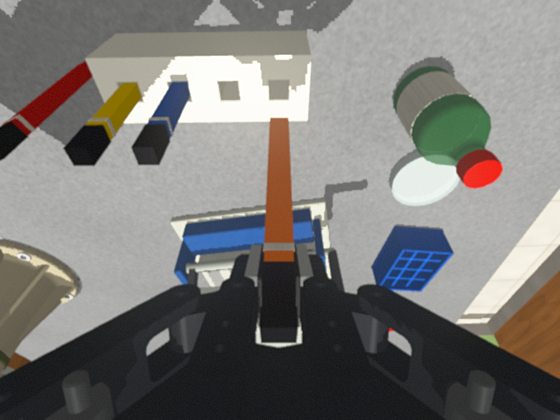

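```bash
cat >> plan.py <<'E'
def sleeve_in_hand(zs,da=0,s=None):
    """world points (foot, z=130) of the held sleeve for grip at zs and tool-to-sleeve angle AL+da"""
    s=s or get_state(); Q=rot(s["orientation"]); a=np.radians(AL+da); f=Q@np.array([np.sin(a),0,np.cos(a)]); g=s["tcp_pos"]-Q[:,2]*G
    return np.array([g+f*zs,g+f*(zs-.13),g+f*(zs-.16)]),f
E
python3 - <<'E'
from plan import *
w=camera_info("wrist")
for zs in(.128,.133,.138,.143):
  for da in(-3,0,3): print(zs,da,np.round(proj(sleeve_in_hand(zs,da)[0],w)).tolist(),np.round(sleeve_in_hand(zs,da)[1],3))
E
```

```text
0.128 -3 [[279.0, 137.0], [279.0, 280.0], [280.0, 348.0]] [-0.006 -0.054 -0.999]
0.128 0 [[279.0, 129.0], [279.0, 280.0], [280.0, 350.0]] [-0.002 -0.002 -1.   ]
0.128 3 [[279.0, 121.0], [279.0, 280.0], [280.0, 351.0]] [ 0.002  0.05  -0.999]
0.133 -3 [[279.0, 134.0], [279.0, 271.0], [280.0, 335.0]] [-0.006 -0.054 -0.999]
0.133 0 [[279.0, 126.0], [279.0, 271.0], [280.0, 336.0]] [-0.002 -0.002 -1.   ]
0.133 3 [[279.0, 117.0], [279.0, 271.0], [280.0, 338.0]] [ 0.002  0.05  -0.999]
0.138 -3 [[279.0, 131.0], [279.0, 262.0], [280.0, 323.0]] [-0.006 -0.054 -0.999]
0.138 0 [[279.0, 122.0], [279.0, 262.0], [280.0, 324.0]] [-0.002 -0.002 -1.   ]
0.138 3 [[279.0, 114.0], [279.0, 261.0], [280.0, 325.0]] [ 0.002  0.05  -0.999]
0.143 -3 [[279.0, 128.0], [279.0, 254.0], [280.0, 311.0]] [-0.006 -0.054 -0.999]
0.143 0 [[279.0, 119.0], [279.0, 253.0], [280.0, 312.0]] [-0.002 -0.002 -1.   ]
0.143 3 [[279.0, 110.0], [279.0, 252.0], [280.0, 313.0]] [ 0.002  0.05  -0.999]
```

Run:
```python
from plan import *
z=.136
run([("turn",(np.array([.555,.15,.32]),frame(px(),20))),
("over",lay(-.06,dz=.24,zs=z,dx=-.02)),("down",lay(-.06,dz=.025,zs=z,dx=-.006))],fresh=True)
```

```text
t 4.87 j [ 0.63  0.85  0.86  1.94 -0.39  2.34] F [-0.4  0.4 -1.1] gap 0.0135
turn -21.09 2.22 3.9 -1.0 50.0 -9.5 rows 7.1
over -22.5 -1.29 -3.49 0.0 10.0 0.0 rows 5.5
down -9.54 -0.02 19.32 0.0 0.0 0.0 rows 5.2
```

```bash
sed -i '/^def lay/s/a=AL/a=90-AL/' plan.py
python3 - <<'E'
from plan import *
z=.136
run([("turn",(np.array([.555,.15,.32]),frame(px(),20))),
("over",lay(-.06,dz=.24,zs=z,dx=-.02)),("down",lay(-.06,dz=.025,zs=z,dx=-.006))],fresh=True)
E
```

```text
t 4.87 j [ 0.63  0.85  0.86  1.94 -0.39  2.34] F [-0.4  0.4 -1.1] gap 0.0135
turn -21.09 2.22 3.9 -1.0 50.0 -9.5 rows 7.1
over -21.63 -1.29 -3.9 0.0 40.0 0.0 rows 5.6
down -17.91 -0.02 11.97 0.0 0.0 0.0 rows 5.2
```

Emit:
{"name": "send_rows", "arguments": {
  "series": [-21.09,2.22,3.9,-1,50,-9.5,0,-21.09,2.22,3.9,-1,50,-9.5,0,-21.09,2.22,3.9,-1,50,-9.5,0,-21.09,2.22,3.9,-1,50,-9.5,0,-21.09,2.22,3.9,-1,50,-9.5,0,-21.09,2.22,3.9,-1,50,-9.5,0,-21.09,2.22,3.9,-1,50,-9.5,0,-21.09,2.22,3.9,-1,50,-9.5,0,-21.09,2.22,3.9,-1,50,-9.5,0,-21.09,2.22,3.9,-1,50,-9.5,0]
}}

```text
clock: 5.7
tcp_pos: [0.5541, 0.1486, 0.3176]
orientation: [-0.129, 0.665, 0.726, 0.114]
wrist_force: [0.1, 0.3, -0.2]
finger_gap: 0.0135
```

Emit:
{"name": "send_rows", "arguments": {
  "series": [-21.63,-1.29,-3.9,0,40,0,0,-21.63,-1.29,-3.9,0,40,0,0,-21.63,-1.29,-3.9,0,40,0,0,-21.63,-1.29,-3.9,0,40,0,0,-21.63,-1.29,-3.9,0,40,0,0,-21.63,-1.29,-3.9,0,40,0,0,-21.63,-1.29,-3.9,0,40,0,0,-21.63,-1.29,-3.9,0,40,0,0,-21.63,-1.29,-3.9,0,40,0,0]
}}

```text
clock: 6.45
tcp_pos: [0.5618, -0.0653, 0.2827]
orientation: [-0.369, 0.584, 0.641, 0.335]
wrist_force: [-0.3, 0.6, 0.8]
finger_gap: 0.0131
```

Run:
```python
from plan import *
im=read_camera("wrist"); w=camera_info("wrist"); s=get_state()
P=sleeve_in_hand(.136)[0]
for p in P: cv2.circle(im,tuple(int(round(v)) for v in proj(p,w)[0]),3,(0,255,0),1)
draw(im,w,H,PR,TR); cv2.imwrite("pics/f.png",im); print(np.round(P,4))
run([("down",lay(-.06,dz=.025,zs=.136,dx=-.006))],fresh=True)
```

```text
[[ 0.5504  0.0546  0.2929]
 [ 0.5627 -0.0749  0.2935]
 [ 0.5656 -0.1047  0.2937]]
t 6.5 j [-0.62  0.78  0.46  2.1   0.71  0.52] F [0.8 1.2 0.3] gap 0.0134
down -18.1 -0.02 11.94 -0.2 0.3 0.1 rows 5.2
```

View pics/f.png

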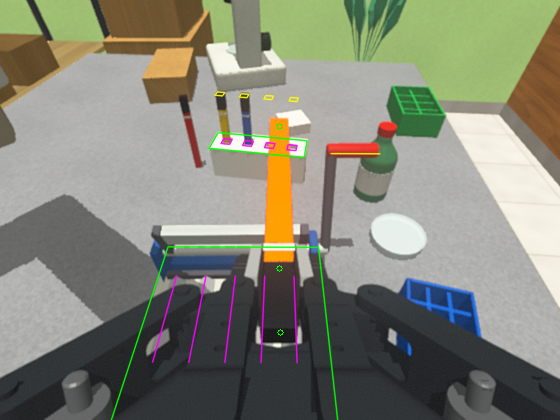

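Emit:
{"name": "send_rows", "arguments": {
  "series": [-18.1,0,11.94,-0.2,0.3,0.1,0,-18.1,0,11.94,-0.2,0.3,0.1,0,-18.1,0,11.94,-0.2,0.3,0.1,0,-18.1,0,11.94,-0.2,0.3,0.1,0,-18.1,0,11.94,-0.2,0.3,0.1,0,-18.1,0,11.94,-0.2,0.3,0.1,0,-18.1,0,11.94,-0.2,0.3,0.1,0,-18.1,0,11.94,-0.2,0.3,0.1,0]
}}

```text
clock: 7.17
tcp_pos: [0.561, -0.0537, 0.0695]
orientation: [-0.369, 0.584, 0.639, 0.338]
wrist_force: [0.6, -0.3, -0.3]
finger_gap: 0.0133
```

Run:
```python
from plan import *
im=read_camera("wrist"); w=camera_info("wrist"); s=get_state()
P=sleeve_in_hand(.136)[0]
for p in P: cv2.circle(im,tuple(int(round(v)) for v in proj(p,w)[0]),3,(0,255,0),1)
draw(im,w,H,PR,TR); cv2.imwrite("pics/g.png",im); print(np.round(P,4))
inv=lambda P:(P-[PR[0],PR[1],0])@np.array([[np.cos(PR[2]),-np.sin(PR[2]),0],[np.sin(PR[2]),np.cos(PR[2]),0],[0,0,1]])
print("press frame",np.round(inv(P)*1e3,1))
run([("down",lay(-.06,dz=.003,zs=.136,dx=-.005)),("away",lay(-.06,dz=.003,zs=.136,dx=-.005,back=.1))])
```

```text
[[ 0.5508  0.0649  0.0793]
 [ 0.5623 -0.0646  0.0792]
 [ 0.5649 -0.0944  0.0792]]
press frame [[  54.4  -61.    79.3]
 [ -75.6  -60.7   79.2]
 [-105.6  -60.6   79.2]]
cmd-meas mm [-0.9  1.5 -2.3] deg 0.17
t 7.22 j [-0.61  0.94  0.22  1.7   0.72  0.53] F [ 0.4 -0.3 -0.6] gap 0.0135
down -1.85 0.0 1.19 0.0 -0.0 0.0 rows 0.5
away 0.0 0.01 -10.0 0.0 -0.0 0.0 rows 2.4
```

View pics/g.png

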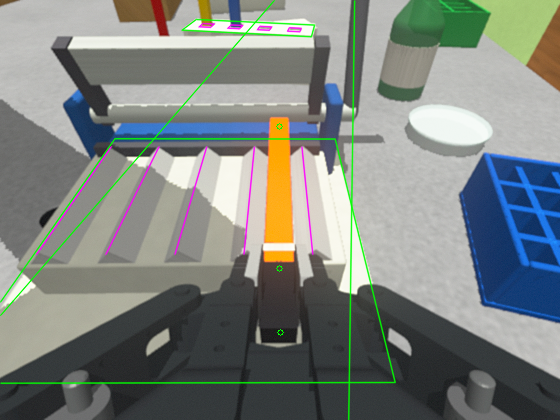

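Emit:
{"name": "send_rows", "arguments": {
  "series": [-1,0,0.6,0,0,0,0,-2,0,1.3,0,0,0,0,-2,0,1.3,0,0,0,0,-2,0,1.3,0,0,0,0.15,-2,0,1.3,0,0,0,0.3,-2,0,1.3,0,0,0,0.35,-2,0,1.3,0,0,0,0.35]
}}

```text
clock: 7.8
tcp_pos: [0.5599, -0.0535, 0.0424]
orientation: [-0.37, 0.585, 0.638, 0.338]
wrist_force: [-0.1, 0.2, -1.3]
finger_gap: 0.0298
```

Emit:
{"name": "send_rows", "arguments": {
  "series": [0,0,-3,0,0,0,0.35,0,0,-6,0,0,0,0.35,0,0,-10,0,0,0,0.35,0,0,-10,0,0,0,0.35,0,0,-10,0,0,0,0.35]
}}

```text
clock: 8.22
tcp_pos: [0.5683, -0.1424, 0.0926]
orientation: [-0.368, 0.586, 0.638, 0.339]
wrist_force: [0.6, 1.1, -0.5]
finger_gap: 0.0297
```

```bash
cat >> plan.py <<'E'
def sleeve_box(gy,gap): # model sleeve lying in groove gy with foot gap from the stop
    x=.062-gap; return [[x-.16,gy-.007,.059],[x-.16,gy+.007,.059],[x,gy+.007,.059],[x,gy-.007,.059]],[[x-.16,gy-.007,.045],[x-.16,gy+.007,.045],[x-.16,gy+.007,.059],[x-.16,gy-.007,.059]]
def drawsl(im,ci,gy,gap,s=1,off=(0,0)):
    for q in sleeve_box(gy,gap): cv2.polylines(im,[np.round((proj(place(np.array(q),PR),ci)-off)*s*16).astype(np.int32)],True,(255,255,0),1,cv2.LINE_AA,4)
E
python3 - <<'E'
from plan import *
im=read_camera("wrist"); w=camera_info("wrist"); s=get_state(); print(s["finger_gap"],s["wrist_force"])
drawsl(im,w,-.06,.005); cv2.imwrite("pics/i.png",im)
run([("p",pick(-.0225))],fresh=True)
E
```

```text
0.029967893451681687 [ 1.00487252  0.41239742 -0.23101323]
t 8.27 j [-0.71  1.02  0.46  1.9   0.65  0.46] F [ 1.   0.4 -0.2] gap 0.03
p 14.17 -1.17 20.69 -1.3 -45.0 4.7 rows 6.3
p 24.48 -3.14 4.62 -1.3 -45.0 4.8 rows 6.3
```

View pics/i.png

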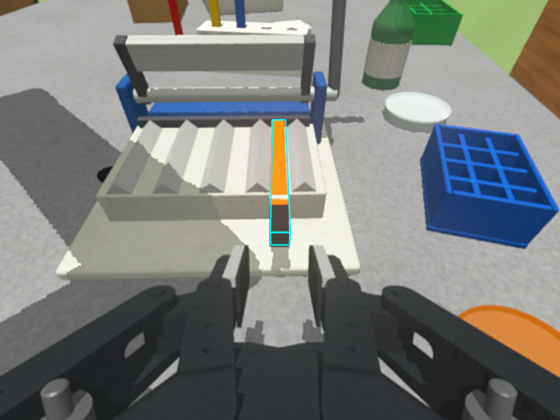

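Orange is seated in the -60 groove and matches the drawn model (cap end at (280,244)), about 5 mm from the stop. I'll regrip it and nudge it 3.5 mm forward.

Emit:
{"name": "send_rows", "arguments": {
  "series": [0,0,4,0,0,0,0.35,0,0,8,0,0,0,0.35,0,0,10,0,0,0,0.35,0,0,10,0,0,0,0.35,0,0,10,0,0,0,0,0,0,10,0,0,0,0,0,0,10,0,0,0,0,0,0,10,0,0,0,0,0.09,0,10.15,0,0,0,0,0.18,0,10.3,0,0,0,0],
  "newtons": 20
}}

```text
clock: 9.1
tcp_pos: [0.56, -0.0508, 0.0426]
orientation: [-0.369, 0.585, 0.638, 0.339]
wrist_force: [-0.0, -0.2, -0.0]
finger_gap: 0.0136
```

Emit:
{"name": "send_rows", "arguments": {
  "series": [0,0,0,0,0,0,0,0,0,0,0,0,0,0,0,0,0,0,0,0,0.2,0,0,0,0,0,0,0.35,0,0,0,0,0,0,0.35,0,0,-4,0,0,0,0.35,0,0,-8,0,0,0,0.35,0,0,-10,0,0,0,0.35,0,0,-10,0,0,0,0.35]
}}

```text
clock: 9.85
tcp_pos: [0.5683, -0.1407, 0.094]
orientation: [-0.367, 0.586, 0.638, 0.339]
wrist_force: [-0.6, 0.4, -0.3]
finger_gap: 0.0301
```

Run:
```python
from plan import *
im=read_camera("wrist"); w=camera_info("wrist"); s=get_state()
drawsl(im,w,-.06,.001); cv2.imwrite("pics/i2.png",im[90:270,80:380])
run([("up",(lay(-.06,dz=.24,dx=-.04)[0],lay(0)[1])),("mid",(np.array([.53,.15,.33]),frame(px(),20))),("pre",pick(-.0225,back=.07)),("at",pick(-.0225))],fresh=True)
```

```text
t 9.9 j [-0.71  1.02  0.45  1.89  0.66  0.46] F [ 0.5  0.8 -0.1] gap 0.0298
up 18.97 0.03 -5.12 0.4 -0.1 -0.1 rows 4.7
mid 16.15 -1.2 18.48 -0.0 -40.0 -0.0 rows 5.9
pre 18.02 -0.38 21.19 0.8 -49.9 9.4 rows 7.1
at 0.0 -0.0 7.0 -0.0 0.0 0.0 rows 1.7
```

Run:
```python
from plan import *
run([("up",(lay(-.06,dz=.24,dx=-.04)[0],lay(0)[1])),("mid",(np.array([.50,.15,.33]),frame(px(),20))),("pre",pick(.0225,back=.08)),("at",pick(.0225))],fresh=True)
```

```text
t 9.9 j [-0.71  1.02  0.45  1.89  0.66  0.46] F [ 0.5  0.8 -0.1] gap 0.0298
up 18.97 0.03 -5.12 0.4 -0.1 -0.1 rows 4.7
mid 16.28 -4.18 18.72 -0.0 -40.0 -0.0 rows 6.0
pre 19.2 -1.77 20.69 0.8 -49.9 9.4 rows 7.1
at 0.01 0.01 8.0 -0.0 0.0 0.0 rows 1.9
```

View pics/i2.png

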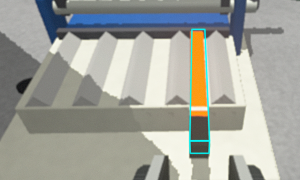

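Emit:
{"name": "send_rows", "arguments": {
  "series": [18.97,0.03,-5.12,0.4,-0.1,-0.1,0.35,18.97,0.03,-5.12,0.4,-0.1,-0.1,0.35,18.97,0.03,-5.12,0.4,-0.1,-0.1,0.35,18.97,0.03,-5.12,0.4,-0.1,-0.1,0.35,18.97,0.03,-5.12,0.4,-0.1,-0.1,0.35,18.97,0.03,-5.12,0.4,-0.1,-0.1,0.35,18.97,0.03,-5.12,0.4,-0.1,-0.1,0.35],
  "newtons": 50
}}

```text
clock: 10.48
tcp_pos: [0.5635, -0.0852, 0.2834]
orientation: [-0.37, 0.582, 0.641, 0.336]
wrist_force: [-0.2, -0.9, -1.3]
finger_gap: 0.0297
```

Emit:
{"name": "send_rows", "arguments": {
  "series": [16.28,-4.18,18.72,0,-40,0,0.35,16.28,-4.18,18.72,0,-40,0,0.35,16.28,-4.18,18.72,0,-40,0,0.35,16.28,-4.18,18.72,0,-40,0,0.35,16.28,-4.18,18.72,0,-40,0,0.35,16.28,-4.18,18.72,0,-40,0,0.35,16.28,-4.18,18.72,0,-40,0,0.35,16.28,-4.18,18.72,0,-40,0,0.35]
}}

```text
clock: 11.15
tcp_pos: [0.4968, 0.1568, 0.3301]
orientation: [-0.13, 0.659, 0.732, 0.116]
wrist_force: [-0.1, -0.5, 0.6]
finger_gap: 0.0305
```

Emit:
{"name": "send_rows", "arguments": {
  "series": [19.2,-1.77,20.69,0.8,-49.9,9.4,0.35,19.2,-1.77,20.69,0.8,-49.9,9.4,0.35,19.2,-1.77,20.69,0.8,-49.9,9.4,0.35,19.2,-1.77,20.69,0.8,-49.9,9.4,0.35,19.2,-1.77,20.69,0.8,-49.9,9.4,0.35,19.2,-1.77,20.69,0.8,-49.9,9.4,0.35,19.2,-1.77,20.69,0.8,-49.9,9.4,0.35,19.2,-1.77,20.69,0.8,-49.9,9.4,0.35,19.2,-1.77,20.69,0.8,-49.9,9.4,0.35,19.2,-1.77,20.69,0.8,-49.9,9.4,0.35]
}}

```text
clock: 11.98
tcp_pos: [0.4581, 0.3987, 0.196]
orientation: [0.175, 0.704, 0.66, -0.195]
wrist_force: [0.2, -0.5, 2.4]
finger_gap: 0.0301
```

Run:
```python
from plan import *
s=get_state(); q,F=pick(.0225,back=.08); print("pre err mm",np.round((s["tcp_pos"]-q)*1e3,1),np.degrees(R.from_matrix(F.T@rot(s["orientation"])).as_rotvec()))
run([("at",pick(.0225)),("lift",pick(.0225,dz=.12))],fresh=True)
im=read_camera("wrist"); w=camera_info("wrist"); draw(im,w,H,PR,TR); cv2.imwrite("pics/j.png",im)
```

```text
pre err mm [-1.4  0.2 -5. ] [ 0.44835033 -0.34754649 -0.39284509]
t 11.98 j [ 0.75  0.77  0.59  1.8  -0.35  2.46] F [ 0.2 -0.5  2.4] gap 0.0301
at -0.22 0.2 7.57 -0.4 0.3 0.4 rows 1.8
lift -6.01 -0.01 -10.39 -0.0 0.0 -0.0 rows 2.9
```

Emit:
{"name": "send_rows", "arguments": {
  "series": [-0.1,0.1,2.5,-0.4,0.3,0.4,0.35,-0.2,0.2,5,-0.4,0.3,0.4,0.35,-0.2,0.2,7.6,-0.4,0.3,0.4,0.35,-0.2,0.2,7.6,-0.4,0.3,0.4,0.35,-0.2,0.2,7.6,-0.4,0.3,0.4,0,-0.2,0.2,7.6,-0.4,0.3,0.4,0,-0.2,0.2,7.6,-0.4,0.3,0.4,0,-0.2,0.2,7.6,-0.4,0.3,0.4,0,-0.2,0.2,7.6,-0.4,0.3,0.4,0,-0.2,0.2,7.6,-0.4,0.3,0.4,0],
  "newtons": 50
}}

```text
clock: 12.87
tcp_pos: [0.4583, 0.361, 0.1433]
orientation: [0.178, 0.707, 0.659, -0.181]
wrist_force: [-1.9, -2.6, 12.1]
finger_gap: 0.0129
```

Emit:
{"name": "send_rows", "arguments": {
  "series": [-2,0,-3.46,0,0,0,0,-4,0,-6.93,0,0,0,0,-6,0,-10.39,0,0,0,0,-6,0,-10.39,0,0,0,0,-6,0,-10.39,0,0,0,0]
}}

```text
clock: 13.28
tcp_pos: [0.4575, 0.3615, 0.2631]
orientation: [0.177, 0.709, 0.659, -0.179]
wrist_force: [0.1, 0.3, -0.3]
finger_gap: 0.0133
```

Run:
```python
from plan import *
z=.137
im=read_camera("wrist"); w=camera_info("wrist")
P=sleeve_in_hand(z)[0]
for p in P: cv2.circle(im,tuple(int(round(v)) for v in proj(p,w)[0]),3,(0,255,0),1)
cv2.imwrite("pics/k.png",im[100:350,130:430]); print(np.round(P,3))
run([("turn",(np.array([.515,.15,.32]),frame(px(),20))),
("over",lay(-.02,dz=.24,zs=z,dx=-.02)),("down",lay(-.02,dz=.025,zs=z,dx=-.003))],fresh=True)
```

```text
[[0.459 0.372 0.14 ]
 [0.457 0.37  0.27 ]
 [0.457 0.37  0.3  ]]
t 13.33 j [ 0.71  0.67  0.56  1.84 -0.36  2.42] F [ 0.8 -0.6 -1. ] gap 0.0129
turn -20.88 7.3 5.01 -0.0 49.2 -9.4 rows 7.0
over -22.07 -1.29 -4.04 -0.0 40.0 -0.1 rows 5.6
down -17.76 -0.01 12.23 -0.0 0.0 0.0 rows 5.2
```

View pics/k.png

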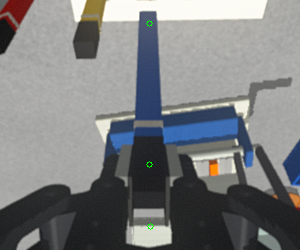

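Run:
```python
from plan import *
z=.149
w=camera_info("wrist"); print(np.round(proj(sleeve_in_hand(z)[0],w)-[130,100]))
run([("turn",(np.array([.515,.15,.32]),frame(px(),20))),
("over",lay(-.02,dz=.24,zs=z,dx=-.02)),("down",lay(-.02,dz=.025,zs=z,dx=-.004))],fresh=True)
```

```text
[[149.  15.]
 [149. 143.]
 [150. 199.]]
t 13.33 j [ 0.71  0.67  0.56  1.84 -0.36  2.42] F [ 0.8 -0.6 -1. ] gap 0.0129
turn -20.88 7.3 5.01 -0.0 49.2 -9.4 rows 7.0
over -23.19 -1.29 -4.45 -0.0 40.0 -0.1 rows 5.7
down -17.81 -0.01 12.14 -0.0 0.0 0.0 rows 5.2
```

Emit:
{"name": "send_rows", "arguments": {
  "series": [-20.88,7.3,5.01,0,49.2,-9.4,0,-20.88,7.3,5.01,0,49.2,-9.4,0,-20.88,7.3,5.01,0,49.2,-9.4,0,-20.88,7.3,5.01,0,49.2,-9.4,0,-20.88,7.3,5.01,0,49.2,-9.4,0,-20.88,7.3,5.01,0,49.2,-9.4,0,-20.88,7.3,5.01,0,49.2,-9.4,0,-20.88,7.3,5.01,0,49.2,-9.4,0,-20.88,7.3,5.01,0,49.2,-9.4,0,-20.88,7.3,5.01,0,49.2,-9.4,0]
}}

```text
clock: 14.17
tcp_pos: [0.514, 0.1494, 0.317]
orientation: [-0.128, 0.665, 0.727, 0.112]
wrist_force: [-0.7, 0.7, 0.0]
finger_gap: 0.0132
```

Emit:
{"name": "send_rows", "arguments": {
  "series": [-23.19,-1.29,-4.45,0,40,-0.1,0,-23.19,-1.29,-4.45,0,40,-0.1,0,-23.19,-1.29,-4.45,0,40,-0.1,0,-23.19,-1.29,-4.45,0,40,-0.1,0,-23.19,-1.29,-4.45,0,40,-0.1,0,-23.19,-1.29,-4.45,0,40,-0.1,0,-23.19,-1.29,-4.45,0,40,-0.1,0,-23.19,-1.29,-4.45,0,40,-0.1,0,-23.19,-1.29,-4.45,0,40,-0.1,0]
}}

```text
clock: 14.92
tcp_pos: [0.5227, -0.0826, 0.2807]
orientation: [-0.37, 0.585, 0.641, 0.332]
wrist_force: [0.5, 1.5, -0.3]
finger_gap: 0.0128
```

Emit:
{"name": "send_rows", "arguments": {
  "series": [-17.81,0,12.14,0,0,0,0,-17.81,0,12.14,0,0,0,0,-17.81,0,12.14,0,0,0,0,-17.81,0,12.14,0,0,0,0,-17.81,0,12.14,0,0,0,0,-17.81,0,12.14,0,0,0,0,-17.81,0,12.14,0,0,0,0,-17.81,0,12.14,0,0,0,0,-17.81,0,12.14,0,0,0,0]
}}

```text
clock: 15.67
tcp_pos: [0.521, -0.0696, 0.0696]
orientation: [-0.367, 0.585, 0.642, 0.333]
wrist_force: [0.4, -1.0, -0.1]
finger_gap: 0.013
```

```bash
cat >> plan.py <<'E'
def inpress(P): 
    c,s=np.cos(PR[2]),np.sin(PR[2]); return (np.atleast_2d(P)-[PR[0],PR[1],0])@np.array([[c,-s,0],[s,c,0],[0,0,1]])
E
python3 - <<'E'
from plan import *
z=.149
im=read_camera("wrist"); w=camera_info("wrist")
P,f=sleeve_in_hand(z)
for p in P: cv2.circle(im,tuple(int(round(v)) for v in proj(p,w)[0]),3,(0,255,0),1)
draw(im,w,H,PR,TR); cv2.imwrite("pics/l.png",im[80:380,100:460]); print("press mm",np.round(inpress(P)*1e3,1))
run([("down",lay(-.02,dz=.001,zs=z,dx=-.002))],fresh=True)
E
```

```text
press mm [[  55.6  -18.8   77.4]
 [ -74.4  -19.    78.6]
 [-104.4  -19.1   78.9]]
t 15.72 j [-0.67  0.89  0.13  1.67  0.67  0.49] F [ 0.  -0.5  0.8] gap 0.0132
down -1.98 0.1 1.69 -0.1 0.5 -0.1 rows 0.6
```

View pics/l.png

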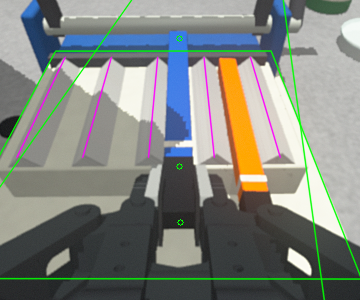

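Blue is above the -20 groove in line, and orange is still seated. Lowering and releasing.

Emit:
{"name": "send_rows", "arguments": {
  "series": [-1,0.1,0.8,-0.1,0.5,-0.1,0,-2,0.1,1.7,-0.1,0.5,-0.1,0,-2,0.1,1.7,-0.1,0.5,-0.1,0,-2,0.1,1.7,-0.1,0.5,-0.1,0,-2,0.1,1.7,-0.1,0.5,-0.1,0.15,-2,0.1,1.7,-0.1,0.5,-0.1,0.3,-2,0.1,1.7,-0.1,0.5,-0.1,0.35,-2,0.1,1.7,-0.1,0.5,-0.1,0.35]
}}

```text
clock: 16.38
tcp_pos: [0.5195, -0.065, 0.0401]
orientation: [-0.372, 0.584, 0.638, 0.336]
wrist_force: [0.9, 1.1, -0.4]
finger_gap: 0.03
```

Emit:
{"name": "send_rows", "arguments": {
  "series": [0,0,-3,0,0,0,0.35,0,0,-6,0,0,0,0.35,0,0,-10,0,0,0,0.35,0,0,-10,0,0,0,0.35,0,0,-10,0,0,0,0.35]
}}

```text
clock: 16.8
tcp_pos: [0.5285, -0.1537, 0.0904]
orientation: [-0.37, 0.585, 0.639, 0.337]
wrist_force: [0.7, 0.7, -0.6]
finger_gap: 0.0295
```

```bash
cat >> plan.py <<'E'
def sil(l,c="wrist"):
    r=silhouettes(c,l); print(l,[(round(d["p"],2),np.round(d["box"],1).tolist()) for d in r[:3]]); return r
def capend(gy,gap,w): q=proj(place(np.array(sleeve_box(gy,gap)[0]+sleeve_box(gy,gap)[1]),PR),w); return np.round([q.min(0),q.max(0)-q.min(0)],1).tolist()
E
python3 - <<'E'
from plan import *
im=read_camera("wrist"); w=camera_info("wrist"); cv2.imwrite("pics/n.png",im)
sil("sleeve_blue"); sil("sleeve_orange")
for g in(-.02,-.06): print(g,[capend(g,k,w) for k in(0,.003,.006)])
wy=.0675
run([("up",(lay(-.02,dz=.24,dx=-.05)[0],lay(0)[1])),("mid",(np.array([.46,.15,.33]),frame(px(),20))),("pre",pick(wy,back=.08)),("at",pick(wy))],fresh=True)
E
```

```text
sleeve_blue []
sleeve_orange [(0.96, [306.7, 113.6, 37.9, 124.9]), (0.51, [231.6, 0.0, 14.8, 23.0])]
-0.02 [[[271.4, 111.7], [19.2, 117.7]], [[271.4, 113.0], [19.4, 119.4]], [[271.3, 114.3], [19.6, 121.1]]]
-0.06 [[[310.0, 111.6], [35.7, 117.7]], [[310.2, 112.9], [36.1, 119.4]], [[310.4, 114.2], [36.6, 121.1]]]
t 16.95 j [-0.76  0.98  0.35  1.86  0.61  0.42] F [-0.2  0.3 -0.7] gap 0.0299
up 19.17 0.08 -5.4 -0.2 -0.2 -0.2 rows 4.8
mid 16.94 -4.18 19.91 0.0 -40.0 -0.0 rows 6.3
pre 19.5 -2.25 20.84 0.8 -49.9 9.4 rows 7.1
at -0.01 0.0 8.0 -0.0 -0.0 -0.0 rows 1.9
```

Run:
```python
import cv2
im=cv2.imread("pics/n.png")
for c in(281,338): print(c,[(r,im[r,c].tolist()) for r in list(range(106,122,2))+list(range(190,204,3))+list(range(222,246,2))])
```

```text
281 [(106, [184, 116, 70]), (108, [124, 83, 62]), (110, [127, 100, 88]), (112, [218, 121, 74]), (114, [226, 120, 62]), (116, [226, 124, 66]), (118, [226, 124, 67]), (120, [226, 123, 67]), (190, [77, 72, 77]), (193, [68, 72, 76]), (196, [69, 71, 76]), (199, [68, 72, 78]), (202, [67, 71, 75]), (222, [59, 65, 68]), (224, [61, 69, 68]), (226, [59, 69, 70]), (228, [70, 79, 80]), (230, [145, 161, 162]), (232, [155, 173, 173]), (234, [154, 170, 170]), (236, [155, 172, 172]), (238, [154, 172, 171]), (240, [155, 172, 171]), (242, [155, 173, 174]), (244, [156, 173, 173])]
338 [(106, [151, 95, 69]), (108, [122, 83, 70]), (110, [115, 103, 105]), (112, [111, 106, 114]), (114, [70, 70, 80]), (116, [84, 86, 94]), (118, [169, 174, 179]), (120, [192, 199, 202]), (190, [70, 161, 255]), (193, [28, 158, 255]), (196, [68, 73, 82]), (199, [67, 74, 88]), (202, [70, 76, 88]), (222, [65, 77, 83]), (224, [63, 74, 80]), (226, [64, 75, 80]), (228, [61, 73, 78]), (230, [65, 75, 81]), (232, [63, 74, 77]), (234, [94, 107, 108]), (236, [235, 248, 248]), (238, [240, 249, 250]), (240, [240, 250, 250]), (242, [240, 250, 250]), (244, [243, 252, 252])]
```

Run:
```python
from plan import *
run([("side",lay(-.06,dz=.002,zs=.142,dx=-.005,back=.1)),("in",lay(-.06,dz=.002,zs=.142,dx=-.005)),("push",lay(-.06,dz=.002,zs=.142,dx=-.0005)),("out",lay(-.06,dz=.002,zs=.142,dx=-.0005,back=.1))],fresh=True)
```

```text
t 16.95 j [-0.76  0.98  0.35  1.86  0.61  0.42] F [-0.2  0.3 -0.7] gap 0.0299
side 0.6 4.17 -0.04 -0.2 -0.2 -0.2 rows 1.0
in -0.01 -0.0 10.0 0.0 -0.0 -0.0 rows 2.4
push 0.23 -0.0 0.39 0.0 -0.0 -0.0 rows 0.1
out 0.0 0.0 -10.0 0.0 -0.0 -0.0 rows 2.4
```

Emit:
{"name": "send_rows", "arguments": {
  "series": [0.6,4.17,0,-0.2,-0.2,-0.2,0.35,0.6,4.17,0,-0.2,-0.2,-0.2,0.35,0.6,4.17,0,-0.2,-0.2,-0.2,0.35,0.6,4.17,0,-0.2,-0.2,-0.2,0.35],
  "newtons": 20
}}

```text
clock: 17.28
tcp_pos: [0.569, -0.1432, 0.0945]
orientation: [-0.37, 0.583, 0.64, 0.337]
wrist_force: [-0.0, 0.5, 0.2]
finger_gap: 0.03
```

Emit:
{"name": "send_rows", "arguments": {
  "series": [0,0,4,0,0,0,0.35,0,0,8,0,0,0,0.35,0,0,10,0,0,0,0.35,0,0,10,0,0,0,0.35,0,0,10,0,0,0,0.35,0,0,10,0,0,0,0,0,0,10,0,0,0,0,0,0,10,0,0,0,0,0,0,10,0,0,0,0,0,0,10,0,0,0,0]
}}

```text
clock: 18.12
tcp_pos: [0.5621, -0.0595, 0.0454]
orientation: [-0.368, 0.585, 0.639, 0.338]
wrist_force: [0.9, -1.4, 1.8]
finger_gap: 0.0134
```

Emit:
{"name": "send_rows", "arguments": {
  "series": [0.11,0,0.2,0,0,0,0,0.23,0,0.39,0,0,0,0,0.23,0,0.39,0,0,0,0,0.23,0,0.39,0,0,0,0]
}}

```text
clock: 18.45
tcp_pos: [0.5613, -0.0537, 0.0454]
orientation: [-0.369, 0.584, 0.64, 0.338]
wrist_force: [1.1, -1.2, 3.5]
finger_gap: 0.0132
```

Emit:
{"name": "send_rows", "arguments": {
  "series": [0,0,0,0,0,0,0.2,0,0,0,0,0,0,0.35,0,0,0,0,0,0,0.35,0,0,-3,0,0,0,0.35,0,0,-6,0,0,0,0.35,0,0,-10,0,0,0,0.35,0,0,-10,0,0,0,0.35,0,0,-10,0,0,0,0.35]
}}

```text
clock: 19.12
tcp_pos: [0.5696, -0.1425, 0.0953]
orientation: [-0.367, 0.585, 0.64, 0.338]
wrist_force: [0.5, 0.4, -0.1]
finger_gap: 0.03
```

Run:
```python
from plan import *
im=read_camera("wrist"); w=camera_info("wrist"); cv2.imwrite("pics/o.png",im)
for g in(-.02,-.06):
    c=int(proj(W(PR,(-.098,g,.052)),w)[0][0]); col=im[200:260,c].sum(1); print(g,c,"edge row",200+int(np.argmax(np.diff(col.astype(int)))),[capend(g,k,w) for k in(0,.003,.006)])
wy=.0675
run([("up",(lay(-.04,dz=.24,dx=-.05)[0],lay(0)[1])),("mid",(np.array([.46,.15,.33]),frame(px(),20))),("pre",pick(wy,back=.08))],fresh=True)
```

```text
-0.02 223 edge row 240 [[[213.0, 118.4], [34.7, 122.4]], [[212.4, 119.8], [35.1, 124.1]], [[211.8, 121.2], [35.5, 125.9]]]
-0.06 278 edge row 241 [[[268.5, 118.5], [19.4, 122.3]], [[268.4, 119.8], [19.6, 124.1]], [[268.3, 121.2], [19.8, 125.9]]]
t 19.17 j [-0.71  1.02  0.46  1.9   0.65  0.46] F [ 0.1  0.5 -0.1] gap 0.03
up 18.4 -2.03 -5.75 0.2 0.1 0.0 rows 4.6
mid 16.95 -6.15 19.92 -0.0 -40.0 0.0 rows 6.4
pre 19.5 -2.22 20.84 0.8 -49.9 9.5 rows 7.1
```

Emit:
{"name": "send_rows", "arguments": {
  "series": [18.4,-2,-5.75,0.2,0.1,0,0.35,18.4,-2,-5.75,0.2,0.1,0,0.35,18.4,-2,-5.75,0.2,0.1,0,0.35,18.4,-2,-5.75,0.2,0.1,0,0.35,18.4,-2,-5.75,0.2,0.1,0,0.35,18.4,-2,-5.75,0.2,0.1,0,0.35,18.4,-2,-5.75,0.2,0.1,0,0.35],
  "newtons": 50
}}

```text
clock: 19.75
tcp_pos: [0.5449, -0.0984, 0.2841]
orientation: [-0.37, 0.582, 0.641, 0.337]
wrist_force: [-0.6, -0.2, -1.7]
finger_gap: 0.0297
```

Emit:
{"name": "send_rows", "arguments": {
  "series": [16.95,-6.15,19.92,0,-40,0,0.35,16.95,-6.15,19.92,0,-40,0,0.35,16.95,-6.15,19.92,0,-40,0,0.35,16.95,-6.15,19.92,0,-40,0,0.35,16.95,-6.15,19.92,0,-40,0,0.35,16.95,-6.15,19.92,0,-40,0,0.35,16.95,-6.15,19.92,0,-40,0,0.35,16.95,-6.15,19.92,0,-40,0,0.35,16.95,-6.15,19.92,0,-40,0,0.35]
}}

```text
clock: 20.5
tcp_pos: [0.4586, 0.1524, 0.3295]
orientation: [-0.13, 0.662, 0.729, 0.116]
wrist_force: [0.5, 0.1, -0.4]
finger_gap: 0.0297
```

Emit:
{"name": "send_rows", "arguments": {
  "series": [19.5,-2.22,20.84,0.8,-49.9,9.5,0.35,19.5,-2.22,20.84,0.8,-49.9,9.5,0.35,19.5,-2.22,20.84,0.8,-49.9,9.5,0.35,19.5,-2.22,20.84,0.8,-49.9,9.5,0.35,19.5,-2.22,20.84,0.8,-49.9,9.5,0.35,19.5,-2.22,20.84,0.8,-49.9,9.5,0.35,19.5,-2.22,20.84,0.8,-49.9,9.5,0.35,19.5,-2.22,20.84,0.8,-49.9,9.5,0.35,19.5,-2.22,20.84,0.8,-49.9,9.5,0.35,19.5,-2.22,20.84,0.8,-49.9,9.5,0.35]
}}

```text
clock: 21.33
tcp_pos: [0.4145, 0.4011, 0.1961]
orientation: [0.176, 0.705, 0.659, -0.194]
wrist_force: [0.2, -0.5, 1.4]
finger_gap: 0.0296
```

Run:
```python
from plan import *
s=get_state(); q,F=pick(.0675,back=.08); print("pre err mm",np.round((s["tcp_pos"]-q)*1e3,1),np.degrees(R.from_matrix(F.T@rot(s["orientation"])).as_rotvec()))
run([("at",pick(.0675))],fresh=True)
```

```text
pre err mm [-0.1 -0.5 -5. ] [ 0.34961773 -0.38114968 -0.21355623]
t 21.33 j [ 0.8   0.72  0.48  1.76 -0.33  2.51] F [ 0.2 -0.5  1.4] gap 0.0296
at -0.16 0.05 7.55 -0.3 0.4 0.2 rows 1.8
```

Emit:
{"name": "send_rows", "arguments": {
  "series": [-0.1,0,2.5,-0.3,0.4,0.2,0.35,-0.16,0.05,5,-0.3,0.4,0.2,0.35,-0.16,0.05,7.55,-0.3,0.4,0.2,0.35,-0.16,0.05,7.55,-0.3,0.4,0.2,0.35,-0.16,0.05,7.55,-0.3,0.4,0.2,0.35,-0.16,0.05,7.55,-0.3,0.4,0.2,0.35,-0.16,0.05,7.55,-0.3,0.4,0.2,0.35]
}}

```text
clock: 21.92
tcp_pos: [0.4136, 0.3637, 0.1411]
orientation: [0.176, 0.709, 0.659, -0.181]
wrist_force: [0.0, 0.4, 0.3]
finger_gap: 0.0298
```

Emit:
{"name": "send_rows", "arguments": {
  "series": [0,0,0,0,0,0,0,0,0,0,0,0,0,0,0,0,0,0,0,0,0,0,0,0,0,0,0,0,0,0,0,0,0,0,0,0,0,0,0,0,0,0],
  "newtons": 50
}}

```text
clock: 22.42
tcp_pos: [0.4125, 0.3641, 0.1394]
orientation: [0.176, 0.707, 0.66, -0.183]
wrist_force: [-0.7, 0.9, 8.5]
finger_gap: 0.0131
```

Emit:
{"name": "send_rows", "arguments": {
  "series": [-2,0,-3.46,0,0,0,0,-4,0,-6.93,0,0,0,0,-6,0,-10.39,0,0,0,0,-6,0,-10.39,0,0,0,0,-6,0,-10.39,0,0,0,0]
}}

```text
clock: 22.83
tcp_pos: [0.4121, 0.3637, 0.2602]
orientation: [0.176, 0.708, 0.66, -0.181]
wrist_force: [-0.0, 0.1, -1.7]
finger_gap: 0.0133
```

Run:
```python
from plan import *
im=read_camera("wrist"); cv2.imwrite("pics/p.png",im); w=camera_info("wrist")
# foot row along the hand's centre column: yellow pixels
hsv=cv2.cvtColor(im,cv2.COLOR_BGR2HSV); rows=[r for r in range(60,330) if 18<hsv[r,280,0]<35 and hsv[r,280,1]>130]
print("yellow rows",rows[:1],rows[-1:],len(rows),hsv[90:300:15,280].tolist())
for z in(.133,.138,.143,.149): print(z,np.round(proj(sleeve_in_hand(z)[0],w)).tolist())
```

```text
yellow rows [118] [245] 121 [[28, 27, 131], [27, 11, 248], [23, 150, 136], [23, 159, 133], [23, 171, 131], [23, 176, 129], [23, 179, 128], [23, 184, 126], [23, 183, 127], [23, 199, 123], [24, 203, 122], [143, 27, 38], [0, 25, 31], [120, 26, 30]]
0.133 [[279.0, 126.0], [279.0, 271.0], [280.0, 337.0]]
0.138 [[279.0, 122.0], [279.0, 262.0], [280.0, 324.0]]
0.143 [[279.0, 119.0], [279.0, 253.0], [279.0, 312.0]]
0.149 [[279.0, 115.0], [279.0, 243.0], [279.0, 299.0]]
```

Run:
```python
import cv2
for f in("pics/p.png","pics/e.png"):
    im=cv2.imread(f); print(f,[(r,im[r,280].tolist()) for r in list(range(110,124,2))+list(range(222,262,3))])
im=cv2.imread("pics/p.png"); cv2.imwrite("pics/p2.png",im[60:360,80:480])
```

```text
pics/p.png [(110, [237, 246, 248]), (112, [237, 246, 248]), (114, [239, 249, 250]), (116, [129, 170, 183]), (118, [50, 113, 132]), (120, [56, 118, 136]), (122, [54, 117, 137]), (222, [31, 103, 126]), (225, [27, 102, 123]), (228, [41, 104, 123]), (231, [102, 111, 114]), (234, [99, 109, 113]), (237, [28, 102, 123]), (240, [25, 101, 122]), (243, [22, 104, 124]), (246, [34, 49, 57]), (249, [35, 34, 35]), (252, [37, 36, 36]), (255, [38, 34, 37]), (258, [30, 30, 30]), (261, [31, 28, 33])]
pics/e.png [(110, [248, 252, 253]), (112, [247, 252, 253]), (114, [248, 252, 253]), (116, [252, 255, 255]), (118, [102, 133, 182]), (120, [68, 102, 160]), (122, [66, 98, 159]), (222, [35, 76, 147]), (225, [38, 77, 148]), (228, [30, 73, 143]), (231, [33, 75, 147]), (234, [36, 77, 147]), (237, [33, 74, 146]), (240, [24, 70, 144]), (243, [97, 110, 130]), (246, [112, 122, 126]), (249, [112, 121, 130]), (252, [20, 67, 143]), (255, [24, 71, 144]), (258, [26, 72, 146]), (261, [34, 50, 99])]
```

View pics/p2.png

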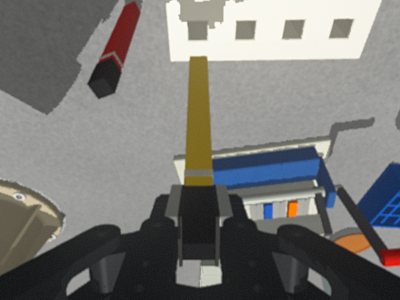

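The yellow is held straight. The colour-to-cap transition at row 246 agrees with the arm reading: grip about 144 mm from the foot.

Run:
```python
from plan import *
z=.1445
run([("turn",(np.array([.475,.15,.32]),frame(px(),20))),
("over",lay(.02,dz=.24,zs=z,dx=-.02)),("down",lay(.02,dz=.025,zs=z,dx=-.004))],fresh=True)
```

```text
t 22.88 j [ 0.76  0.61  0.45  1.8  -0.34  2.47] F [-0.3 -0.6 -0.9] gap 0.0131
turn -21.16 7.82 4.9 -0.3 49.3 -9.4 rows 7.0
over -23.11 -1.32 -4.43 0.0 40.0 -0.0 rows 5.7
down -17.82 0.0 12.14 0.0 0.0 -0.0 rows 5.2
```

Emit:
{"name": "send_rows", "arguments": {
  "series": [-21.16,7.82,4.9,-0.3,49.3,-9.4,0,-21.16,7.82,4.9,-0.3,49.3,-9.4,0,-21.16,7.82,4.9,-0.3,49.3,-9.4,0,-21.16,7.82,4.9,-0.3,49.3,-9.4,0,-21.16,7.82,4.9,-0.3,49.3,-9.4,0,-21.16,7.82,4.9,-0.3,49.3,-9.4,0,-21.16,7.82,4.9,-0.3,49.3,-9.4,0,-21.16,7.82,4.9,-0.3,49.3,-9.4,0,-21.16,7.82,4.9,-0.3,49.3,-9.4,0,-21.16,7.82,4.9,-0.3,49.3,-9.4,0]
}}

```text
clock: 23.72
tcp_pos: [0.4741, 0.1492, 0.3183]
orientation: [-0.129, 0.665, 0.727, 0.114]
wrist_force: [-0.7, 1.2, -0.6]
finger_gap: 0.0136
```

Emit:
{"name": "send_rows", "arguments": {
  "series": [-23.11,-1.32,-4.43,0,40,0,0,-23.11,-1.32,-4.43,0,40,0,0,-23.11,-1.32,-4.43,0,40,0,0,-23.11,-1.32,-4.43,0,40,0,0,-23.11,-1.32,-4.43,0,40,0,0,-23.11,-1.32,-4.43,0,40,0,0,-23.11,-1.32,-4.43,0,40,0,0,-23.11,-1.32,-4.43,0,40,0,0,-23.11,-1.32,-4.43,0,40,0,0]
}}

```text
clock: 24.47
tcp_pos: [0.4827, -0.0819, 0.282]
orientation: [-0.37, 0.584, 0.64, 0.334]
wrist_force: [0.3, 0.7, 0.2]
finger_gap: 0.0132
```

Emit:
{"name": "send_rows", "arguments": {
  "series": [-17.82,0,12.14,0,0,0,0,-17.82,0,12.14,0,0,0,0,-17.82,0,12.14,0,0,0,0,-17.82,0,12.14,0,0,0,0,-17.82,0,12.14,0,0,0,0,-17.82,0,12.14,0,0,0,0,-17.82,0,12.14,0,0,0,0,-17.82,0,12.14,0,0,0,0,-17.82,0,12.14,0,0,0,0]
}}

```text
clock: 25.22
tcp_pos: [0.4816, -0.0683, 0.0709]
orientation: [-0.367, 0.584, 0.641, 0.335]
wrist_force: [0.3, -2.0, 0.2]
finger_gap: 0.0134
```

Run:
```python
from plan import *
z=.1445
im=read_camera("wrist"); w=camera_info("wrist"); cv2.imwrite("pics/q.png",im)
P,f=sleeve_in_hand(z); print("press mm",np.round(inpress(P)*1e3,1)); print(np.round(proj(P,w)).tolist())
hsv=cv2.cvtColor(im,cv2.COLOR_BGR2HSV); rows=[r for r in range(60,330) if 18<hsv[r,280,0]<35 and hsv[r,280,1]>130]
print(rows[0],rows[-1])
cols=[c for c in range(200,360) if 18<hsv[rows[0]+6,c,0]<35 and hsv[rows[0]+6,c,1]>130]; print(cols[0],cols[-1])
run([("down",lay(.02,dz=.001,zs=z,dx=-.002))],fresh=True)
```

```text
press mm [[  56.    20.1   79.1]
 [ -74.    20.1   79.9]
 [-104.    20.1   80.1]]
[[279.0, 120.0], [279.0, 254.0], [280.0, 312.0]]
116 246
270 286
t 25.27 j [-0.71  0.85  0.01  1.62  0.65  0.46] F [-0.4  0.1 -0.3] gap 0.013
down -2.12 0.0 1.7 0.0 0.4 0.1 rows 0.7
```

Aligned as predicted. Lowering, releasing and backing off.

Emit:
{"name": "send_rows", "arguments": {
  "series": [-1,0,0.8,0,0.4,0.1,0,-2.12,0,1.7,0,0.4,0.1,0,-2.12,0,1.7,0,0.4,0.1,0,-2.12,0,1.7,0,0.4,0.1,0,-2.12,0,1.7,0,0.4,0.1,0.15,-2.12,0,1.7,0,0.4,0.1,0.3,-2.12,0,1.7,0,0.4,0.1,0.35,-2.12,0,1.7,0,0.4,0.1,0.35]
}}

```text
clock: 25.93
tcp_pos: [0.4798, -0.0643, 0.0409]
orientation: [-0.372, 0.584, 0.638, 0.337]
wrist_force: [1.4, -0.3, 0.5]
finger_gap: 0.0296
```

Emit:
{"name": "send_rows", "arguments": {
  "series": [0,0,-3,0,0,0,0.35,0,0,-6,0,0,0,0.35,0,0,-11,0,0,0,0.35,0,0,-11,0,0,0,0.35,0,0,-11,0,0,0,0.35]
}}

```text
clock: 26.35
tcp_pos: [0.4894, -0.1623, 0.096]
orientation: [-0.369, 0.585, 0.638, 0.338]
wrist_force: [0.5, 0.5, -0.4]
finger_gap: 0.03
```

```bash
cat >> plan.py <<'E'
def bar(th): return .095-.14*np.sin(th-.35), .068+.14*np.cos(th-.35)   # bar centre (press x,z) at lever angle
def lev(th,dz=-.012,y=-.160,a=0,dx=0):  # TCP pose straddling the bar, tool leaning a deg, jaws along press x
    x,z=bar(th); u=W(PR,(0,-1,0))-W(PR,(0,0,0)); F=frame(u,a); return W(PR,(x+dx,y,z+dz)),F
E
python3 - <<'E'
from plan import *
im=read_camera("wrist"); w=camera_info("wrist"); cv2.imwrite("pics/r.png",im)
for g in(-.02,-.06,.02):
    uv=proj(W(PR,(-.098,g,.052)),w)[0]; c=int(uv[0]); r0=int(uv[1])-15; col=im[r0:r0+40,c].sum(1).astype(int); print(g,c,"edge row",r0+int(np.argmax(np.diff(col))),[capend(g,k,w) for k in(0,.003,.006)])
print([np.round(lev(t)[0],3) for t in(0,.65,1.3)],lev(0)[1])
run([("up",(np.array([.55,-.05,.33]),frame(px(),20))),("mid",(lev(0,dz=.11)[0],lev(0)[1])),("on",lev(0))],fresh=True)
E
```

```text
-0.02 332 edge row 228 [[[308.6, 114.2], [34.4, 115.2]], [[308.8, 115.5], [34.8, 116.8]], [[309.0, 116.8], [35.2, 118.4]]]
-0.06 384 edge row 229 [[[344.2, 114.1], [52.0, 115.1]], [[344.6, 115.4], [52.7, 116.7]], [[345.0, 116.7], [53.4, 118.3]]]
0.02 280 edge row 228 [[[271.1, 114.4], [18.6, 115.3]], [[271.1, 115.7], [18.8, 116.9]], [[271.0, 117.0], [19.0, 118.5]]]
[array([0.641, 0.162, 0.188]), array([0.649, 0.073, 0.19 ]), array([0.656, 0.001, 0.137])] [[ 0.99584383  0.09107729  0.        ]
 [ 0.09107729 -0.99584383  0.        ]
 [ 0.          0.         -1.        ]]
t 26.4 j [-0.81  0.93  0.26  1.83  0.57  0.38] F [ 0.3  0.8 -1. ] gap 0.03
up 25.6 6.99 -2.61 -0.0 -40.2 -0.3 rows 6.4
mid 9.18 5.52 4.43 -7.8 -7.8 44.5 rows 6.4
mid 10.69 -3.19 3.16 -7.9 -7.9 44.5 rows 6.4
on 0.0 -0.01 12.2 0.0 0.0 0.0 rows 2.9
```

```bash
sed -i 's/u=W(PR,(0,-1,0))-W/u=W(PR,(0,1,0))-W/; s/dz=-.012,y=-.160/dz=-.017,y=-.158/' plan.py
python3 - <<'E'
from plan import *
print(lev(0)[1])
run([("up",(np.array([.55,-.05,.33]),frame(px(),20))),("mid",(lev(0,dz=.11)[0],lev(0)[1])),("on",lev(0))],fresh=True)
E
```

```text
[[-0.99584383 -0.09107729 -0.        ]
 [-0.09107729  0.99584383 -0.        ]
 [ 0.          0.         -1.        ]]
t 26.4 j [-0.81  0.93  0.26  1.83  0.57  0.38] F [ 0.3  0.8 -1. ] gap 0.03
up 25.6 6.99 -2.61 -0.0 -40.2 -0.3 rows 6.4
mid 9.18 5.42 4.43 7.8 -7.8 -44.5 rows 6.4
mid 2.99 10.9 2.38 7.9 -7.8 -44.5 rows 6.4
on -0.01 -0.0 12.7 -0.0 -0.0 0.0 rows 3.0
```

Emit:
{"name": "send_rows", "arguments": {
  "series": [25.6,7,-2.6,0,-40.2,-0.3,0.35,25.6,7,-2.6,0,-40.2,-0.3,0.35,25.6,7,-2.6,0,-40.2,-0.3,0.35,25.6,7,-2.6,0,-40.2,-0.3,0.35,25.6,7,-2.6,0,-40.2,-0.3,0.35,25.6,7,-2.6,0,-40.2,-0.3,0.35,25.6,7,-2.6,0,-40.2,-0.3,0.35,25.6,7,-2.6,0,-40.2,-0.3,0.35,25.6,7,-2.6,0,-40.2,-0.3,0.35]
}}

```text
clock: 27.15
tcp_pos: [0.5497, -0.0466, 0.3304]
orientation: [-0.129, 0.662, 0.729, 0.117]
wrist_force: [0.5, 0.3, -1.5]
finger_gap: 0.0302
```

Emit:
{"name": "send_rows", "arguments": {
  "series": [9.18,5.42,4.43,7.8,-7.8,-44.5,0.35,9.18,5.42,4.43,7.8,-7.8,-44.5,0.35,9.18,5.42,4.43,7.8,-7.8,-44.5,0.35,9.18,5.42,4.43,7.8,-7.8,-44.5,0.35,9.18,5.42,4.43,7.8,-7.8,-44.5,0.35,9.18,5.42,4.43,7.8,-7.8,-44.5,0.35,9.18,5.42,4.43,7.8,-7.8,-44.5,0.35,9.18,5.42,4.43,7.8,-7.8,-44.5,0.35,9.18,5.42,4.43,7.8,-7.8,-44.5,0.35]
}}

```text
clock: 27.9
tcp_pos: [0.5936, 0.0568, 0.3172]
orientation: [-0.073, 0.336, 0.937, 0.064]
wrist_force: [0.4, -0.4, -0.9]
finger_gap: 0.0301
```

Emit:
{"name": "send_rows", "arguments": {
  "series": [2.99,10.9,2.38,7.9,-7.8,-44.5,0.35,2.99,10.9,2.38,7.9,-7.8,-44.5,0.35,2.99,10.9,2.38,7.9,-7.8,-44.5,0.35,2.99,10.9,2.38,7.9,-7.8,-44.5,0.35,2.99,10.9,2.38,7.9,-7.8,-44.5,0.35,2.99,10.9,2.38,7.9,-7.8,-44.5,0.35,2.99,10.9,2.38,7.9,-7.8,-44.5,0.35,2.99,10.9,2.38,7.9,-7.8,-44.5,0.35,2.99,10.9,2.38,7.9,-7.8,-44.5,0.35,2.99,10.9,2.38,7.9,-7.8,-44.5,0.35]
}}

```text
clock: 28.73
tcp_pos: [0.6387, 0.1624, 0.309]
orientation: [-0.002, -0.045, 0.999, 0.001]
wrist_force: [-0.1, -0.5, 0.9]
finger_gap: 0.0302
```

Run:
```python
from plan import *
im=read_camera("wrist"); w=camera_info("wrist"); 
x,z=bar(0)
for y in(-.182,-.158,-.122): print(y,np.round(proj(W(PR,(x,y,z)),w)))
hsv=cv2.cvtColor(im,cv2.COLOR_BGR2HSV); m=((hsv[...,0]<8)|(hsv[...,0]>172))&(hsv[...,1]>150)&(hsv[...,2]>70)
n,lab,st,cen=cv2.connectedComponentsWithStats(m.astype(np.uint8)); print([(st[i].tolist(),cen[i].round()) for i in range(1,n) if st[i][4]>60])
for y in(-.182,-.158,-.122): cv2.circle(im,tuple(int(v) for v in proj(W(PR,(x,y,z)),w)[0]),4,(0,255,0),1)
cv2.imwrite("pics/s.png",im)
run([("on",lev(0))],fresh=True)
```

```text
-0.182 [[278. 235.]]
-0.158 [[278. 208.]]
-0.122 [[278. 166.]]
[([270, 162, 21, 71, 1351], array([281., 196.])), ([398, 254, 30, 28, 638], array([412., 268.]))]
t 28.78 j [0.13 0.5  0.51 1.59 0.   0.04] F [ 0.3  0.3 -0.3] gap 0.0296
on -0.08 -0.07 12.66 0.1 -0.2 -0.0 rows 3.0
```

View pics/s.png

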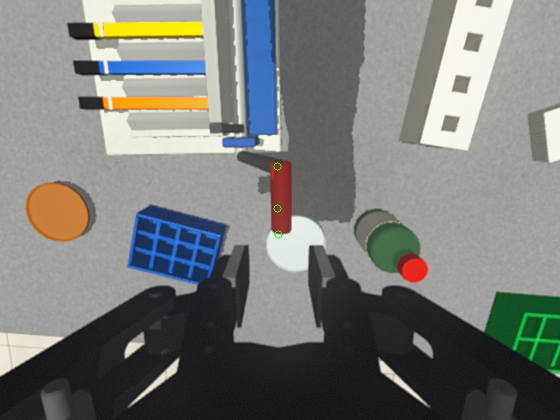

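The bar shows about 3 px (2.5 mm) to the +y side of the prediction. The three sleeves lie in their grooves at left. Lowering with that shift.

Emit:
{"name": "send_rows", "arguments": {
  "series": [-0.08,0.2,6,0.1,-0.2,0,0.35,-0.08,0.2,12.66,0.1,-0.2,0,0.35,-0.08,0.2,12.66,0.1,-0.2,0,0.35,-0.08,0.2,12.66,0.1,-0.2,0,0.35,-0.08,0.2,12.66,0.1,-0.2,0,0.35,-0.08,0.2,12.66,0.1,-0.2,0,0.25,-0.08,0.2,12.66,0.1,-0.2,0,0.25,-0.08,0.2,12.66,0.1,-0.2,0,0.25],
  "newtons": 20
}}

```text
clock: 29.45
tcp_pos: [0.6419, 0.1656, 0.1873]
orientation: [0.004, -0.046, 0.999, 0.0]
wrist_force: [0.2, -0.4, 0.1]
finger_gap: 0.0213
```

Run:
```python
from plan import *
s=get_state(); print(s["finger_gap"],s["wrist_force"],s["tcp_pos"],lev(0)[0])
Q=rot(s["orientation"]); p0=lev(0)[0]
for a,b in((0,.65),(.65,1.3),(1.3,1.38)):
    print(a,b,[tuple(np.round(Q.T@(lev(t)[0]-lev(a)[0])*100,2)) for t in np.linspace(a,b,6)[1:]])
```

```text
0.021289335836549423 [ 0.22377307 -0.38687599  0.14523591] [0.64187782 0.16561311 0.18726354] [0.63931875 0.16200155 0.18251218]
0 0.65 [(np.float64(-0.0), np.float64(-1.75), np.float64(-0.51)), (np.float64(-0.0), np.float64(-3.54), np.float64(-0.79)), (np.float64(0.0), np.float64(-5.36), np.float64(-0.84)), (np.float64(0.0), np.float64(-7.17), np.float64(-0.65)), (np.float64(0.01), np.float64(-8.94), np.float64(-0.22))]
0.65 1.3 [(np.float64(0.01), np.float64(-1.7), np.float64(0.65)), (np.float64(0.02), np.float64(-3.3), np.float64(1.51)), (np.float64(0.03), np.float64(-4.77), np.float64(2.58)), (np.float64(0.04), np.float64(-6.1), np.float64(3.82)), (np.float64(0.06), np.float64(-7.25), np.float64(5.23))]
1.3 1.38 [(np.float64(0.0), np.float64(-0.13), np.float64(0.18)), (np.float64(0.0), np.float64(-0.25), np.float64(0.37)), (np.float64(0.01), np.float64(-0.38), np.float64(0.56)), (np.float64(0.01), np.float64(-0.5), np.float64(0.75)), (np.float64(0.01), np.float64(-0.61), np.float64(0.94))]
```

Emit:
{"name": "send_rows", "arguments": {
  "series": [0,0,0.4,0,0,0,0.25,0,-0.9,0.15,0,0,0,0.25,0,-1.75,-0.1,0,0,0,0.25,0,-2.6,-0.25,0,0,0,0.25,0,-3.54,-0.4,0,0,0,0.25,0,-4.5,-0.45,0,0,0,0.25,0,-5.36,-0.45,0,0,0,0.25,0,-7.17,-0.25,0,0,0,0.25,0,-8.94,0.2,0,0,0,0.25,0,-8.94,0.2,0,0,0,0.25]
}}

```text
clock: 30.28
tcp_pos: [0.6475, 0.073, 0.1804]
orientation: [0.0, -0.045, 0.999, -0.001]
wrist_force: [0.2, 3.6, 0.9]
finger_gap: 0.0215
```

Emit:
{"name": "send_rows", "arguments": {
  "series": [0,-0.9,0.3,0,0,0,0.25,0,-1.7,0.65,0,0,0,0.25,0,-2.5,1.05,0,0,0,0.25,0,-3.3,1.5,0,0,0,0.25,0,-4.05,2,0,0,0,0.25,0,-4.77,2.58,0,0,0,0.25,0,-5.45,3.2,0,0,0,0.25,0,-6.1,3.82,0,0,0,0.25,0,-6.7,4.5,0,0,0,0.25,0,-7.25,5.2,0,0,0,0.25]
}}

```text
clock: 31.12
tcp_pos: [0.6544, 0.0038, 0.1287]
orientation: [0.001, -0.047, 0.999, 0.0]
wrist_force: [-0.7, 5.5, 3.3]
finger_gap: 0.0211
```

Run:
```python
from plan import *
s=get_state(); q=inpress(s["tcp_pos"])[0]; print(q, s["wrist_force"],s["finger_gap"])
for t in(1.1,1.2,1.3): print(t,bar(t))
im=read_camera("top"); T=camera_info("top")
r=sil("press_lever","top")
hsv=cv2.cvtColor(im,cv2.COLOR_BGR2HSV); m=((hsv[...,0]<8)|(hsv[...,0]>172))&(hsv[...,1]>150)&(hsv[...,2]>70)
n,lab,st,cen=cv2.connectedComponentsWithStats(m.astype(np.uint8)); print([(st[i].tolist(),cen[i].round(1)) for i in range(1,n) if st[i][4]>20])
for t in(1.1,1.2,1.3): x,z=bar(t); print(t,[np.round(proj(W(PR,(x,y,z)),T)[0],1) for y in(-.182,-.122)])
cv2.imwrite("pics/t.png",im)
```

```text
[-0.01587592 -0.158622    0.12866719] [-0.74029874  5.47140192  3.34971752] 0.021148312158873285
1.1 (np.float64(-0.0004294264032668055), np.float64(0.17043644164233493))
1.2 (np.float64(-0.010179256719640983), np.float64(0.16039764042389754))
1.3 (np.float64(-0.01887817067051234), np.float64(0.14943563252494368))
press_lever []
[([174, 135, 10, 10, 77], array([178.6, 139.4]))]
1.1 [array([279.7, 159.3]), array([279., 180.])]
1.2 [array([283.1, 160.5]), array([282.5, 181.1])]
1.3 [array([286.1, 161.8]), array([285.5, 182.2])]
```

Emit:
{"name": "send_rows", "arguments": {
  "series": [0,-0.15,0.2,0,0,0,0.25,0,-0.3,0.4,0,0,0,0.25,0,-0.45,0.6,0,0,0,0.25,0,-0.45,0.6,0,0,0,0.25,0,-0.45,0.6,0,0,0,0.25]
}}

```text
clock: 31.63
tcp_pos: [0.6544, 0.0015, 0.1236]
orientation: [0.001, -0.047, 0.999, 0.001]
wrist_force: [-1.4, 9.1, 3.6]
finger_gap: 0.0215
```

Run:
```python
from plan import *
s=get_state(); q=inpress(s["tcp_pos"])[0]; print(q, s["wrist_force"],s["ft_torque"])
```

```text
[-0.01817642 -0.15842359  0.12361983] [-1.38487548  9.12441595  3.58126302] [1.70723108 0.26659522 0.11119579]
```

Emit:
{"name": "send_rows", "arguments": {
  "series": [0,-0.2,0.1,0,0,0,0.25,0,-0.4,0.2,0,0,0,0.25,0,-0.6,0.3,0,0,0,0.25,0,-0.6,0.3,0,0,0,0.25,0,-0.6,0.3,0,0,0,0.25,0,-0.6,0.3,0,0,0,0.25]
}}

```text
clock: 32.13
tcp_pos: [0.6546, 0.0008, 0.1225]
orientation: [0.002, -0.049, 0.999, 0.005]
wrist_force: [-5.9, 24.5, 14.6]
finger_gap: 0.0218
```

Run:
```python
from plan import *
s=get_state(); q=inpress(s["tcp_pos"])[0]; print(q, s["wrist_force"])
im=read_camera("wrist"); w=camera_info("wrist")
hsv=cv2.cvtColor(im,cv2.COLOR_BGR2HSV); m=((hsv[...,0]<8)|(hsv[...,0]>172))&(hsv[...,1]>150)&(hsv[...,2]>70)
n,lab,st,cen=cv2.connectedComponentsWithStats(m.astype(np.uint8)); print([(st[i].tolist(),cen[i].round(1)) for i in range(1,n) if st[i][4]>20])
for t in(1.2,1.3): x,z=bar(t); print(t,[np.round(proj(W(PR,(x,y,z)),w)[0],1) for y in(-.182,-.122)])
cv2.imwrite("pics/u.png",im)
```

```text
[-0.01893275 -0.15854966  0.12254456] [-5.86405699 24.52272591 14.62460822]
[([263, 198, 43, 146, 5760], array([284. , 269.2]))]
1.2 [array([301.1, 352.8]), array([305.6, 213.4])]
1.3 [array([279.6, 335.2]), array([281. , 205.7])]
```

View pics/u.png

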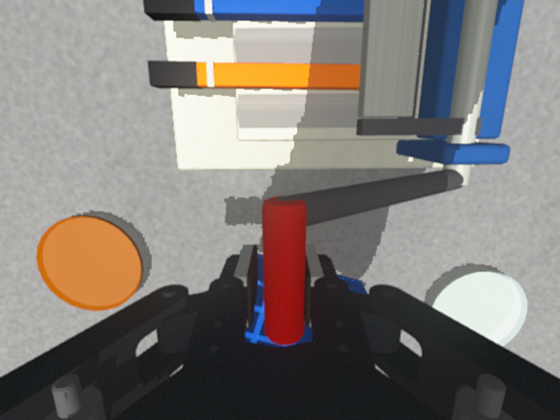

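Jaw shut over the sleeves, with a hard stop felt (28 N). Returning along the arc.

Emit:
{"name": "send_rows", "arguments": {
  "series": [0,0.6,-0.3,0,0,0,0.25,0,1.05,-0.9,0,0,0,0.25,0,2.2,-2.3,0,0,0,0.25,0,2.85,-2.9,0,0,0,0.25,0,3.53,-3.5,0,0,0,0.25,0,4.25,-4.05,0,0,0,0.25,0,5,-4.6,0,0,0,0.25,0,6.6,-5.45,0,0,0,0.25,0,8.3,-6.1,0,0,0,0.25,0,8.3,-6.1,0,0,0,0.25]
}}

```text
clock: 33.02
tcp_pos: [0.647, 0.0797, 0.1824]
orientation: [0.001, -0.048, 0.999, 0.0]
wrist_force: [-1.8, 4.4, -0.2]
finger_gap: 0.0216
```

Emit:
{"name": "send_rows", "arguments": {
  "series": [0,0.9,-0.25,0,0,0,0.25,0,1.77,-0.45,0,0,0,0.25,0,2.7,-0.55,0,0,0,0.25,0,3.58,-0.65,0,0,0,0.25,0,4.5,-0.65,0,0,0,0.25,0,5.4,-0.6,0,0,0,0.25,0,6.3,-0.45,0,0,0,0.25,0,7.19,-0.3,0,0,0,0.25,0,8.1,0,0,0,0,0.25,0,8.94,0.2,0,0,0,0.25]
}}

```text
clock: 33.85
tcp_pos: [0.6393, 0.1661, 0.1789]
orientation: [0.001, -0.047, 0.999, -0.0]
wrist_force: [-0.3, -0.3, -0.3]
finger_gap: 0.0217
```

Emit:
{"name": "send_rows", "arguments": {
  "series": [0,0,0,0,0,0,0.25,0,0,0,0,0,0,0.25,0,0,0,0,0,0,0.4,0,0,0,0,0,0,0.4,0,0,0,0,0,0,0.4]
}}

```text
clock: 34.27
tcp_pos: [0.6395, 0.1649, 0.1795]
orientation: [0.001, -0.046, 0.999, -0.0]
wrist_force: [1.0, -0.1, -1.0]
finger_gap: 0.0343
```

Emit:
{"name": "send_rows", "arguments": {
  "series": [0,0,-4,0,0,0,0.4,0,0,-8,0,0,0,0.4,0,0,-12,0,0,0,0.4,0,0,-12,0,0,0,0.4,0,0,-12,0,0,0,0.4]
}}

```text
clock: 34.68
tcp_pos: [0.6407, 0.1652, 0.3032]
orientation: [0.005, -0.046, 0.999, 0.0]
wrist_force: [0.3, -0.7, -1.0]
finger_gap: 0.0344
```

```bash
cat >> plan.py <<'E'
def findtray():
    T=camera_info("top"); read_camera("top"); r=sil("tray","top")
    return fit(TRAY,list(TR),[r[0]["pixels"].astype(float)],[T])
E
python3 - <<'E'
from plan import *
im=read_camera("wrist"); w=camera_info("wrist"); cv2.imwrite("pics/v.png",im)
hsv=cv2.cvtColor(im,cv2.COLOR_BGR2HSV); m=((hsv[...,0]<8)|(hsv[...,0]>172))&(hsv[...,1]>150)&(hsv[...,2]>70)
n,lab,st,cen=cv2.connectedComponentsWithStats(m.astype(np.uint8)); print([(st[i].tolist(),cen[i].round(1)) for i in range(1,n) if st[i][4]>60])
for t in(0,.1): x,z=bar(t); print(t,[np.round(proj(W(PR,(x,y,z)),w)[0],1) for y in(-.182,-.122)])
t,c=findtray(); print("tray",t,c)
cap=lambda gy,dz=0,zs=.140: (W(PR,(.061-zs,gy,.052-.013+dz)),frame(px(),0))
run([("back",(np.array([.56,-.02,.33]),frame(px(),0))),("above",cap(-.06,.1)),("at",cap(-.06))],fresh=True)
E
```

```text
[([267, 158, 21, 74, 1407], array([277.7, 193.3])), ([397, 253, 31, 28, 661], array([412.1, 266.6]))]
0 [array([275.1, 235.7]), array([275. , 165.2])]
0.1 [array([259.2, 237.4]), array([258. , 165.9])]
tray [(0.56, [351.9, 216.0, 78.4, 78.9]), (0.36, [225.5, 156.0, 87.2, 119.5])]
tray [ 0.47336846 -0.33404142 -0.09032137] 206.98823529411766
t 34.83 j [ 0.13  0.49  0.47  1.55 -0.    0.04] F [-1.  -1.3  0. ] gap 0.0339
back 4.77 -8.85 -1.6 -0.0 0.0 45.0 rows 6.3
back -2.89 -9.63 -1.6 -0.0 0.0 45.1 rows 6.3
above -4.79 -0.24 19.1 -0.0 0.0 -0.0 rows 4.7
at 0.0 0.0 10.0 -0.0 0.0 -0.0 rows 2.4
```

Lever back at rest (same pixel offset as before the pull). Unloading orange first.

Emit:
{"name": "send_rows", "arguments": {
  "series": [4.77,-8.85,-1.6,0,0,45,0.35,4.77,-8.85,-1.6,0,0,45,0.35,4.77,-8.85,-1.6,0,0,45,0.35,4.77,-8.85,-1.6,0,0,45,0.35,4.77,-8.85,-1.6,0,0,45,0.35,4.77,-8.85,-1.6,0,0,45,0.35,4.77,-8.85,-1.6,0,0,45,0.35,4.77,-8.85,-1.6,0,0,45,0.35,4.77,-8.85,-1.6,0,0,45,0.35]
}}

```text
clock: 35.58
tcp_pos: [0.5991, 0.0728, 0.3136]
orientation: [-0.0, 0.339, 0.941, -0.0]
wrist_force: [-0.4, 0.4, 0.5]
finger_gap: 0.0301
```

Emit:
{"name": "send_rows", "arguments": {
  "series": [-2.89,-9.63,-1.6,0,0,45.1,0.35,-2.89,-9.63,-1.6,0,0,45.1,0.35,-2.89,-9.63,-1.6,0,0,45.1,0.35,-2.89,-9.63,-1.6,0,0,45.1,0.35,-2.89,-9.63,-1.6,0,0,45.1,0.35,-2.89,-9.63,-1.6,0,0,45.1,0.35,-2.89,-9.63,-1.6,0,0,45.1,0.35,-2.89,-9.63,-1.6,0,0,45.1,0.35,-2.89,-9.63,-1.6,0,0,45.1,0.35]
}}

```text
clock: 36.33
tcp_pos: [0.5602, -0.0196, 0.3306]
orientation: [0.0, 0.673, 0.739, 0.0]
wrist_force: [-0.1, 0.6, -0.7]
finger_gap: 0.0297
```

Emit:
{"name": "send_rows", "arguments": {
  "series": [-4.79,-0.24,19.1,0,0,0,0.35,-4.79,-0.24,19.1,0,0,0,0.35,-4.79,-0.24,19.1,0,0,0,0.35,-4.79,-0.24,19.1,0,0,0,0.35,-4.79,-0.24,19.1,0,0,0,0.35,-4.79,-0.24,19.1,0,0,0,0.35,-4.79,-0.24,19.1,0,0,0,0.35,-4.79,-0.24,19.1,0,0,0,0.35]
}}

```text
clock: 37.0
tcp_pos: [0.5639, -0.0675, 0.142]
orientation: [0.002, 0.674, 0.739, 0.001]
wrist_force: [0.3, -0.3, 0.1]
finger_gap: 0.0298
```

```bash
cat >> plan.py <<'E'
def cap(gy,dz=0,zs=.142): return W(PR,(.061-zs,gy,.052-.013+dz)),frame(px(),0)
def tray(ty,dz=0,zs=.142,a=0):   # sleeve along tray y (foot +y), at tray x = ty; centred
    u=W(TR,(0,1,0))-W(TR,(0,0,0)); return W(TR,(ty,.08-zs,.011-.013+.008+dz)),frame(u,a)
E
python3 - <<'E'
from plan import *
s=get_state(); print("err",np.round((s["tcp_pos"]-cap(-.06,.1)[0])*1e3,1))
run([("at",cap(-.06)),("lift",cap(-.06,.2)),("overtray",tray(.06,.2)),("low",tray(.06,.03))],fresh=True)
E
```

```text
err [1.8 2.5 3. ]
t 37.0 j [-0.26  0.34 -0.14  1.09  0.    1.22] F [ 0.3 -0.3  0.1] gap 0.0298
at -0.22 -0.24 10.3 0.2 0.0 0.1 rows 2.5
lift -0.02 0.01 -20.0 0.0 0.0 -0.0 rows 4.8
overtray -16.36 -3.15 1.66 0.0 0.0 5.1 rows 4.0
overtray -16.57 -1.68 1.66 0.0 0.0 5.2 rows 4.0
low 0.02 -0.01 17.0 0.0 0.0 -0.0 rows 4.1
```

Emit:
{"name": "send_rows", "arguments": {
  "series": [-0.2,-0.2,4,0.2,0,0.1,0.35,-0.22,-0.24,8,0.2,0,0.1,0.35,-0.22,-0.24,10.3,0.2,0,0.1,0.35,-0.22,-0.24,10.3,0.2,0,0.1,0.35,-0.22,-0.24,10.3,0.2,0,0.1,0.35,-0.22,-0.24,10.3,0.2,0,0.1,0,-0.22,-0.24,10.3,0.2,0,0.1,0,-0.22,-0.24,10.3,0.2,0,0.1,0,-0.22,-0.24,10.3,0.2,0,0.1,0,-0.22,-0.24,10.3,0.2,0,0.1,0],
  "newtons": 60
}}

```text
clock: 37.83
tcp_pos: [0.5637, -0.0705, 0.0403]
orientation: [0.002, 0.675, 0.738, 0.001]
wrist_force: [0.3, -0.7, 7.1]
finger_gap: 0.0124
```

Emit:
{"name": "send_rows", "arguments": {
  "series": [0,0,-2,0,0,0,0,0,0,-5,0,0,0,0,0,0,-9,0,0,0,0,0,0,-13,0,0,0,0,0,0,-17,0,0,0,0,0,0,-20,0,0,0,0,0,0,-20,0,0,0,0,0,0,-20,0,0,0,0]
}}

```text
clock: 38.5
tcp_pos: [0.5628, -0.0704, 0.2408]
orientation: [0.003, 0.675, 0.738, 0.001]
wrist_force: [0.4, -0.2, -1.1]
finger_gap: 0.0127
```

```bash
cat >> plan.py <<'E'
def heldcheck(col,name):
    """fit zs and droop angle of the held sleeve (tool down, sleeve along tool x) from its coloured foot end in the wrist view"""
    im=read_camera("wrist"); cv2.imwrite(f"pics/{name}.png",im); w=camera_info("wrist"); s=get_state(); Q=rot(s["orientation"])
    hsv=cv2.cvtColor(im,cv2.COLOR_BGR2HSV); lo,hi=dict(orange=(5,18),blue=(104,118),yellow=(19,34))[col]
    m=((hsv[...,0]>=lo)&(hsv[...,0]<=hi)&(hsv[...,1]>120)).astype(np.uint8); m[:,:240]=0; m[:,320:]=0
    n,lab,st,cen=cv2.connectedComponentsWithStats(m); i=1+np.argmax(st[1:,4]) if n>1 else 0; print("blob",st[i].tolist(),cen[i].round(1))
    for zs in(.137,.142,.147):
        for da in(0,5,10):
            a=np.radians(90-da); g=s["tcp_pos"]-Q[:,2]*.013; f=Q@np.array([np.sin(a),0,np.cos(a)]); n_=-Q@np.array([-np.cos(a),0,np.sin(a)])*-.007
            print(zs,da,np.round(proj(np.array([g+f*zs+n_*-1,g+f*(zs-.13)+n_*-1]),w),0).tolist())
E
python3 - <<'E'
from plan import *
heldcheck("orange","w1"); print(findtray())
run([("overtray",tray(.06,.2)),("low",tray(.06,.03))],fresh=True)
E
```

```text
blob [258, 0, 40, 233, 6758] [277.9 130.3]
0.137 0 [[280.0, -96.0], [280.0, 264.0]]
0.137 5 [[280.0, -73.0], [280.0, 262.0]]
0.137 10 [[280.0, -52.0], [280.0, 261.0]]
0.142 0 [[280.0, -115.0], [280.0, 254.0]]
0.142 5 [[280.0, -89.0], [280.0, 252.0]]
0.142 10 [[280.0, -65.0], [280.0, 250.0]]
0.147 0 [[280.0, -134.0], [280.0, 243.0]]
0.147 5 [[280.0, -105.0], [280.0, 241.0]]
0.147 10 [[280.0, -78.0], [280.0, 238.0]]
tray [(0.69, [350.5, 215.4, 78.4, 77.6])]
(array([ 0.47351889, -0.33463993, -0.08863807]), np.float64(261.2196078431373))
t 38.65 j [-0.27  0.29  0.03  1.31 -0.    1.22] F [-0.6  0.2 -0.1] gap 0.0128
overtray -16.38 -3.04 1.51 -0.1 0.0 5.1 rows 4.0
overtray -16.58 -1.58 1.51 -0.1 0.0 5.1 rows 4.0
low -0.0 -0.0 17.0 0.0 0.0 0.0 rows 4.1
```

Emit:
{"name": "send_rows", "arguments": {
  "series": [-16.38,-3.04,1.51,0,0,5.1,0,-16.38,-3.04,1.51,0,0,5.1,0,-16.38,-3.04,1.51,0,0,5.1,0,-16.38,-3.04,1.51,0,0,5.1,0,-16.38,-3.04,1.51,0,0,5.1,0,-16.38,-3.04,1.51,0,0,5.1,0,-16.38,-3.04,1.51,0,0,5.1,0]
}}

```text
clock: 39.23
tcp_pos: [0.5446, -0.2355, 0.2205]
orientation: [-0.002, 0.707, 0.707, -0.001]
wrist_force: [-0.7, 0.5, 0.1]
finger_gap: 0.0129
```

Emit:
{"name": "send_rows", "arguments": {
  "series": [-16.58,-1.58,1.51,0,0,5.1,0,-16.58,-1.58,1.51,0,0,5.1,0,-16.58,-1.58,1.51,0,0,5.1,0,-16.58,-1.58,1.51,0,0,5.1,0,-16.58,-1.58,1.51,0,0,5.1,0,-16.58,-1.58,1.51,0,0,5.1,0,-16.58,-1.58,1.51,0,0,5.1,0]
}}

```text
clock: 39.82
tcp_pos: [0.5301, -0.3999, 0.2066]
orientation: [-0.001, 0.737, 0.676, -0.0]
wrist_force: [0.4, 0.1, -0.7]
finger_gap: 0.0128
```

Emit:
{"name": "send_rows", "arguments": {
  "series": [0,0,4,0,0,0,0,0,0,8,0,0,0,0,0,0,12,0,0,0,0,0,0,15,0,0,0,0,0,0,17,0,0,0,0,0,0,17,0,0,0,0,0,0,17,0,0,0,0]
}}

```text
clock: 40.4
tcp_pos: [0.5297, -0.3989, 0.0369]
orientation: [-0.002, 0.737, 0.676, -0.001]
wrist_force: [0.6, 0.4, -0.6]
finger_gap: 0.0123
```

Run:
```python
from plan import *
s=get_state(); print("err",np.round((s["tcp_pos"]-tray(.06,.03)[0])*1e3,1),s["finger_gap"],s["wrist_force"])
sil("sleeve_orange","side"); read_camera("top"); r=sil("sleeve_orange","top"); T=camera_info("top")
z=.045; print("expected top px foot/cap",[np.round(proj(W(TR,(.06,y,z)),T)[0],1).tolist() for y in(.08,-.08)])
im=read_camera("wrist"); cv2.imwrite("pics/x1.png",im)
run([("low",tray(.06,.003)),("up",tray(.06,.15))],fresh=True)
```

```text
err [0.6 2.6 0.9] 0.012348054124038386 [ 0.60412812  0.40579994 -0.62853851]
sleeve_orange [(0.66, [235.2, 277.0, 8.1, 25.9])]
sleeve_orange [(0.57, [85.7, 186.1, 32.7, 27.7]), (0.53, [367.4, 224.9, 30.9, 8.9])]
expected top px foot/cap [[367.4, 226.4], [420.4, 237.7]]
t 40.6 j [-0.77  0.59 -0.    0.97 -0.    0.89] F [ 0.6 -0.3 -0.5] gap 0.0124
low 0.08 -0.23 3.1 0.1 0.2 0.1 rows 0.7
up 0.0 0.0 -14.7 0.0 -0.0 -0.0 rows 3.5
```

Emit:
{"name": "send_rows", "arguments": {
  "series": [0,-0.2,1,0.1,0.2,0.1,0,0,-0.2,2,0.1,0.2,0.1,0,0,-0.2,2.6,0.1,0.2,0.1,0,0,-0.2,2.9,0.1,0.2,0.1,0,0,-0.2,2.9,0.1,0.2,0.1,0,0,-0.2,2.9,0.1,0.2,0.1,0,0,-0.2,2.9,0.1,0.2,0.1,0.15,0,-0.2,2.9,0.1,0.2,0.1,0.3,0,-0.2,2.9,0.1,0.2,0.1,0.35,0,-0.2,2.9,0.1,0.2,0.1,0.35]
}}

```text
clock: 41.43
tcp_pos: [0.5278, -0.4018, 0.0086]
orientation: [-0.002, 0.738, 0.675, 0.0]
wrist_force: [-0.1, 0.4, 0.5]
finger_gap: 0.0303
```

Emit:
{"name": "send_rows", "arguments": {
  "series": [0,0,-4,0,0,0,0.35,0,0,-8,0,0,0,0.35,0,0,-12,0,0,0,0.35,0,0,-16,0,0,0,0.35,0,0,-20,0,0,0,0.35,0,0,-20,0,0,0,0.35,0,0,-20,0,0,0,0.35]
}}

```text
clock: 42.02
tcp_pos: [0.5296, -0.4036, 0.2123]
orientation: [0.002, 0.738, 0.675, 0.0]
wrist_force: [0.5, -0.0, -0.7]
finger_gap: 0.0297
```

Run:
```python
from plan import *
im=read_camera("wrist"); w=camera_info("wrist"); cv2.imwrite("pics/x2.png",im); sil("sleeve_orange"); 
print("exp",[np.round(proj(W(TR,(.06,y,.018)),w)[0],1).tolist() for y in(.08,-.05,-.08)])
run([("over",(cap(-.02,.15)[0],cap(0)[1])),("at",cap(-.02))],fresh=True)
```

```text
sleeve_orange [(0.69, [268.7, 50.4, 11.9, 154.1])]
exp [[278.9, 47.4], [279.0, 176.7], [279.0, 203.0]]
t 42.12 j [-0.77  0.5   0.27  1.34  0.    0.89] F [ 0.1 -0.1 -0.5] gap 0.03
over 32.65 -3.51 1.99 -0.2 -0.2 -10.4 rows 7.9
at -0.0 -0.0 15.0 0.0 0.0 0.0 rows 3.6
```

Orange lies flat where expected. Now blue.

Emit:
{"name": "send_rows", "arguments": {
  "series": [32.65,-3.5,2,-0.2,-0.2,-10.4,0.35,32.65,-3.5,2,-0.2,-0.2,-10.4,0.35,32.65,-3.5,2,-0.2,-0.2,-10.4,0.35,32.65,-3.5,2,-0.2,-0.2,-10.4,0.35,32.65,-3.5,2,-0.2,-0.2,-10.4,0.35,32.65,-3.5,2,-0.2,-0.2,-10.4,0.35,32.65,-3.5,2,-0.2,-0.2,-10.4,0.35,32.65,-3.5,2,-0.2,-0.2,-10.4,0.35,32.65,-3.5,2,-0.2,-0.2,-10.4,0.35,32.65,-3.5,2,-0.2,-0.2,-10.4,0.35]
}}

```text
clock: 42.95
tcp_pos: [0.5211, -0.0714, 0.1873]
orientation: [-0.001, 0.672, 0.74, -0.001]
wrist_force: [-0.0, 0.1, 0.2]
finger_gap: 0.0301
```

Run:
```python
from plan import *
s=get_state(); print("err",np.round((s["tcp_pos"]-cap(-.02,.15)[0])*1e3,1))
im=read_camera("wrist"); w=camera_info("wrist"); cv2.imwrite("pics/y1.png",im); sil("sleeve_blue")
for g in(-.02,.02): 
    uv=proj(W(PR,(-.085,g,.059)),w)[0]; r=int(uv[1]); row=im[r,int(uv[0])-25:int(uv[0])+25].sum(1); print(g,uv.round(1),"dark cols",int(uv[0])-25+np.nonzero(row<280)[0][[0,-1]])
run([("at",cap(-.02))],fresh=True)
```

```text
err [-1.2  2.3 -1.7]
sleeve_blue [(0.57, [271.0, 32.3, 22.0, 188.6])]
-0.02 [279.7 206.5] dark cols [274 287]
0.02 [236.5 206.4] dark cols [231 246]
t 43.05 j [-0.29  0.24 -0.16  1.17 -0.    1.19] F [0.1 0.2 0.9] gap 0.0302
at 0.02 0.05 14.9 -0.1 0.0 0.0 rows 3.6
```

Emit:
{"name": "send_rows", "arguments": {
  "series": [0,0.05,4,0,0,0,0.35,0,0.05,8,0,0,0,0.35,0,0.05,12,0,0,0,0.35,0,0.05,14.9,0,0,0,0.35,0,0.05,14.9,0,0,0,0.35,0,0.05,14.9,0,0,0,0.35,0,0.05,14.9,0,0,0,0.35]
}}

```text
clock: 43.63
tcp_pos: [0.5242, -0.0752, 0.0415]
orientation: [0.001, 0.675, 0.738, 0.0]
wrist_force: [0.6, -0.3, 1.3]
finger_gap: 0.0303
```

Emit:
{"name": "send_rows", "arguments": {
  "series": [0,0,0,0,0,0,0,0,0,0,0,0,0,0,0,0,0,0,0,0,0,0,0,0,0,0,0,0,0,0,0,0,0,0,0],
  "newtons": 60
}}

```text
clock: 44.05
tcp_pos: [0.5253, -0.0749, 0.0424]
orientation: [0.003, 0.674, 0.739, 0.001]
wrist_force: [-0.8, -4.2, 7.2]
finger_gap: 0.0122
```

Emit:
{"name": "send_rows", "arguments": {
  "series": [0,0,-2,0,0,0,0,0,0,-5,0,0,0,0,0,0,-9,0,0,0,0,0,0,-13,0,0,0,0,0,0,-17,0,0,0,0,0,0,-20,0,0,0,0,0,0,-20,0,0,0,0,0,0,-20,0,0,0,0]
}}

```text
clock: 44.72
tcp_pos: [0.5243, -0.0738, 0.2429]
orientation: [0.003, 0.674, 0.739, 0.001]
wrist_force: [1.4, -0.4, -0.7]
finger_gap: 0.0126
```

Run:
```python
from plan import *
im=read_camera("wrist"); cv2.imwrite("pics/w2.png",im); sil("sleeve_blue"); print(findtray())
print([(r,im[r,280].tolist()) for r in range(200,270,6)])
run([("overtray",tray(.01,.2)),("low",tray(.01,.03))],fresh=True)
```

```text
sleeve_blue [(0.77, [254.5, 0.1, 44.7, 306.6])]
tray [(0.7, [351.8, 216.5, 78.1, 75.8])]
(array([ 0.47424357, -0.33420299, -0.08421161]), np.float64(593.2274509803922))
[(200, [145, 89, 62]), (206, [145, 87, 58]), (212, [146, 89, 60]), (218, [146, 85, 58]), (224, [144, 83, 54]), (230, [152, 165, 170]), (236, [147, 122, 115]), (242, [143, 82, 50]), (248, [121, 71, 46]), (254, [50, 50, 49]), (260, [46, 46, 47]), (266, [48, 44, 45])]
t 44.92 j [-0.29  0.22 -0.06  1.29 -0.    1.19] F [-0.1  0.4 -0.5] gap 0.0124
overtray -31.85 -7.21 3.24 -0.1 -0.0 10.3 rows 7.9
low -0.01 0.02 17.0 -0.0 -0.0 0.0 rows 4.1
```

Emit:
{"name": "send_rows", "arguments": {
  "series": [-31.85,-7.2,3.24,-0.1,0,10.3,0,-31.85,-7.2,3.24,-0.1,0,10.3,0,-31.85,-7.2,3.24,-0.1,0,10.3,0,-31.85,-7.2,3.24,-0.1,0,10.3,0,-31.85,-7.2,3.24,-0.1,0,10.3,0,-31.85,-7.2,3.24,-0.1,0,10.3,0,-31.85,-7.2,3.24,-0.1,0,10.3,0,-31.85,-7.2,3.24,-0.1,0,10.3,0,-31.85,-7.2,3.24,-0.1,0,10.3,0,-31.85,-7.2,3.24,-0.1,0,10.3,0]
}}

```text
clock: 45.75
tcp_pos: [0.4789, -0.3987, 0.205]
orientation: [-0.001, 0.739, 0.674, 0.001]
wrist_force: [0.3, 0.6, -0.9]
finger_gap: 0.0124
```

Emit:
{"name": "send_rows", "arguments": {
  "series": [0,0,4,0,0,0,0,0,0,8,0,0,0,0,0,0,12,0,0,0,0,0,0,15,0,0,0,0,0,0,17,0,0,0,0,0,0,17,0,0,0,0,0,0,17,0,0,0,0]
}}

```text
clock: 46.33
tcp_pos: [0.4802, -0.395, 0.0367]
orientation: [-0.001, 0.737, 0.676, 0.001]
wrist_force: [-0.3, 0.1, 0.3]
finger_gap: 0.0124
```

Run:
```python
from plan import *
s=get_state(); print("err",np.round((s["tcp_pos"]-tray(.01,.03)[0])*1e3,1),s["finger_gap"],s["wrist_force"])
T=camera_info("top"); read_camera("top"); sil("sleeve_blue","top"); sil("sleeve_orange","top")
print("expected top px foot/cap",[np.round(proj(W(TR,(.01,y,.045)),T)[0],1).tolist() for y in(.08,-.08)])
run([("low",tray(.01,.003))],fresh=True)
```

```text
err [0.9 2.1 0.7] 0.012387121871364587 [-0.31543647  0.07031916  0.27608214]
sleeve_blue [(0.65, [363.9, 243.6, 32.0, 11.7])]
sleeve_orange [(0.79, [365.7, 226.6, 46.6, 13.1])]
expected top px foot/cap [[364.5, 242.7], [417.9, 254.1]]
t 46.48 j [-0.82  0.52 -0.13  0.92  0.    0.84] F [-0.3  0.1  0.1] gap 0.0124
low 0.08 -0.32 3.11 0.3 0.1 0.1 rows 0.7
```

Emit:
{"name": "send_rows", "arguments": {
  "series": [0,-0.3,1,0.3,0.1,0.1,0,0,-0.3,2,0.3,0.1,0.1,0,0,-0.3,2.6,0.3,0.1,0.1,0,0,-0.3,2.9,0.3,0.1,0.1,0,0,-0.3,2.9,0.3,0.1,0.1,0,0,-0.3,2.9,0.3,0.1,0.1,0,0,-0.3,2.9,0.3,0.1,0.1,0.15,0,-0.3,2.9,0.3,0.1,0.1,0.3,0,-0.3,2.9,0.3,0.1,0.1,0.35,0,-0.3,2.9,0.3,0.1,0.1,0.35]
}}

```text
clock: 47.32
tcp_pos: [0.4782, -0.3975, 0.0093]
orientation: [-0.001, 0.738, 0.675, -0.0]
wrist_force: [0.4, -0.3, 0.5]
finger_gap: 0.0301
```

Emit:
{"name": "send_rows", "arguments": {
  "series": [0,0,-4,0,0,0,0.35,0,0,-8,0,0,0,0.35,0,0,-12,0,0,0,0.35,0,0,-16,0,0,0,0.35,0,0,-20,0,0,0,0.35,0,0,-20,0,0,0,0.35,0,0,-20,0,0,0,0.35]
}}

```text
clock: 47.9
tcp_pos: [0.4799, -0.3992, 0.2127]
orientation: [0.002, 0.738, 0.675, -0.0]
wrist_force: [-0.0, 0.2, -0.4]
finger_gap: 0.0296
```

Run:
```python
from plan import *
im=read_camera("wrist"); w=camera_info("wrist"); cv2.imwrite("pics/x3.png",im); sil("sleeve_orange"); sil("sleeve_blue")
for t in(.06,.01): print("exp",[np.round(proj(W(TR,(t,y,.018)),w)[0],1).tolist() for y in(.08,-.05,-.08)])
run([("over",(cap(.02,.15)[0],cap(0)[1])),("at",cap(.02))],fresh=True)
```

```text
sleeve_orange [(0.56, [315.5, 48.9, 15.6, 154.1])]
sleeve_blue [(0.58, [267.4, 43.3, 17.0, 155.1])]
exp [[328.8, 47.2], [323.9, 176.5], [322.9, 202.7]]
exp [[278.8, 47.3], [278.9, 176.5], [278.9, 202.7]]
t 48.05 j [-0.82  0.42  0.14  1.3  -0.    0.84] F [ 0.8  0.4 -0.4] gap 0.0299
over 31.88 -2.41 1.96 -0.2 -0.2 -10.4 rows 7.7
at -0.0 0.01 15.0 -0.0 -0.0 0.0 rows 3.6
```

Emit:
{"name": "send_rows", "arguments": {
  "series": [31.88,-2.4,1.96,-0.2,-0.2,-10.4,0.35,31.88,-2.4,1.96,-0.2,-0.2,-10.4,0.35,31.88,-2.4,1.96,-0.2,-0.2,-10.4,0.35,31.88,-2.4,1.96,-0.2,-0.2,-10.4,0.35,31.88,-2.4,1.96,-0.2,-0.2,-10.4,0.35,31.88,-2.4,1.96,-0.2,-0.2,-10.4,0.35,31.88,-2.4,1.96,-0.2,-0.2,-10.4,0.35,31.88,-2.4,1.96,-0.2,-0.2,-10.4,0.35,31.88,-2.4,1.96,-0.2,-0.2,-10.4,0.35,31.88,-2.4,1.96,-0.2,-0.2,-10.4,0.35]
}}

```text
clock: 48.88
tcp_pos: [0.4819, -0.076, 0.1882]
orientation: [-0.001, 0.673, 0.74, -0.001]
wrist_force: [1.3, -0.1, -0.7]
finger_gap: 0.0298
```

Run:
```python
from plan import *
s=get_state(); print("err",np.round((s["tcp_pos"]-cap(.02,.15)[0])*1e3,1))
im=read_camera("wrist"); w=camera_info("wrist"); cv2.imwrite("pics/y2.png",im)
uv=proj(W(PR,(-.085,.02,.059)),w)[0]; r=int(uv[1]); row=im[r,int(uv[0])-25:int(uv[0])+25].sum(1); print(uv.round(1),"dark cols",int(uv[0])-25+np.nonzero(row<280)[0][[0,-1]])
run([("at",cap(.02))],fresh=True)
```

```text
err [-0.6  1.3 -0.8]
[279.1 205.3] dark cols [273 286]
t 48.93 j [-0.32  0.17 -0.25  1.15 -0.    1.16] F [-0.3 -0.5  0.3] gap 0.0296
at 0.01 0.03 14.95 -0.1 0.1 0.1 rows 3.6
```

Emit:
{"name": "send_rows", "arguments": {
  "series": [0,0,4,0,0,0,0.35,0,0,8,0,0,0,0.35,0,0,12,0,0,0,0.35,0,0,14.9,0,0,0,0.35,0,0,14.9,0,0,0,0.35,0,0,14.9,0,0,0,0.35,0,0,14.9,0,0,0,0.35]
}}

```text
clock: 49.52
tcp_pos: [0.4843, -0.0794, 0.042]
orientation: [0.001, 0.675, 0.738, -0.0]
wrist_force: [0.1, 0.1, 0.2]
finger_gap: 0.0299
```

Emit:
{"name": "send_rows", "arguments": {
  "series": [0,0,0,0,0,0,0,0,0,0,0,0,0,0,0,0,0,0,0,0,0,0,0,0,0,0,0,0,0,0,0,0,0,0,0],
  "newtons": 60
}}

```text
clock: 49.93
tcp_pos: [0.4854, -0.0793, 0.0429]
orientation: [0.003, 0.674, 0.739, 0.0]
wrist_force: [-0.5, -2.2, 7.7]
finger_gap: 0.0129
```

Emit:
{"name": "send_rows", "arguments": {
  "series": [0,0,-2,0,0,0,0,0,0,-5,0,0,0,0,0,0,-9,0,0,0,0,0,0,-13,0,0,0,0,0,0,-17,0,0,0,0,0,0,-20,0,0,0,0,0,0,-20,0,0,0,0,0,0,-20,0,0,0,0]
}}

```text
clock: 50.6
tcp_pos: [0.4844, -0.0781, 0.2434]
orientation: [0.003, 0.674, 0.739, 0.001]
wrist_force: [-0.5, 0.1, -1.9]
finger_gap: 0.0124
```

Run:
```python
from plan import *
im=read_camera("wrist"); cv2.imwrite("pics/w3.png",im); sil("sleeve_yellow"); print(findtray())
print([(r,im[r,280].tolist()) for r in range(200,270,6)])
run([("overtray",tray(-.04,.2)),("low",tray(-.04,.03))],fresh=True)
```

```text
sleeve_yellow [(0.62, [258.4, 0.0, 39.3, 307.5])]
tray [(0.9, [349.1, 214.9, 78.2, 81.4])]
(array([ 0.47402696, -0.3347016 , -0.08766631]), np.float64(796.5803921568628))
[(200, [33, 152, 180]), (206, [38, 151, 182]), (212, [33, 150, 180]), (218, [25, 148, 179]), (224, [45, 147, 178]), (230, [140, 154, 158]), (236, [15, 145, 177]), (242, [26, 147, 177]), (248, [44, 56, 62]), (254, [46, 50, 51]), (260, [39, 43, 45]), (266, [41, 40, 41])]
t 50.8 j [-0.32  0.14 -0.15  1.28 -0.    1.16] F [-0.4  0.1 -0.5] gap 0.012
overtray -30.9 -8.11 3.36 -0.1 0.0 10.3 rows 7.7
low 0.01 0.0 17.0 -0.0 0.0 0.0 rows 4.1
```

Emit:
{"name": "send_rows", "arguments": {
  "series": [-30.9,-8.1,3.36,-0.1,0,10.3,0,-30.9,-8.1,3.36,-0.1,0,10.3,0,-30.9,-8.1,3.36,-0.1,0,10.3,0,-30.9,-8.1,3.36,-0.1,0,10.3,0,-30.9,-8.1,3.36,-0.1,0,10.3,0,-30.9,-8.1,3.36,-0.1,0,10.3,0,-30.9,-8.1,3.36,-0.1,0,10.3,0,-30.9,-8.1,3.36,-0.1,0,10.3,0,-30.9,-8.1,3.36,-0.1,0,10.3,0,-30.9,-8.1,3.36,-0.1,0,10.3,0]
}}

```text
clock: 51.63
tcp_pos: [0.4293, -0.3937, 0.2053]
orientation: [-0.001, 0.739, 0.674, 0.001]
wrist_force: [0.5, 0.2, 0.0]
finger_gap: 0.0124
```

Emit:
{"name": "send_rows", "arguments": {
  "series": [0,0,4,0,0,0,0,0,0,8,0,0,0,0,0,0,12,0,0,0,0,0,0,15,0,0,0,0,0,0,17,0,0,0,0,0,0,17,0,0,0,0,0,0,17,0,0,0,0]
}}

```text
clock: 52.22
tcp_pos: [0.4306, -0.3907, 0.0366]
orientation: [-0.001, 0.737, 0.676, 0.001]
wrist_force: [0.7, 0.3, -0.3]
finger_gap: 0.0124
```

Run:
```python
from plan import *
s=get_state(); print("err",np.round((s["tcp_pos"]-tray(-.04,.03)[0])*1e3,1),s["finger_gap"],s["wrist_force"])
T=camera_info("top"); read_camera("top"); sil("sleeve_yellow","top"); sil("sleeve_orange","top")
print("expected top px foot/cap",[np.round(proj(W(TR,(-.04,y,.045)),T)[0],1).tolist() for y in(.08,-.08)])
run([("low",tray(-.04,.003))],fresh=True)
```

```text
err [1.1 1.9 0.6] 0.01238074405077245 [ 0.7288381   0.29966927 -0.25921491]
sleeve_yellow [(0.66, [134.8, 261.8, 18.9, 7.5]), (0.61, [361.4, 257.8, 35.0, 14.6])]
sleeve_orange []
expected top px foot/cap [[361.5, 259.2], [415.3, 270.7]]
t 52.37 j [-0.88  0.45 -0.24  0.87  0.    0.78] F [-0.5 -0.4 -0.9] gap 0.0122
low 0.11 -0.33 3.08 0.3 0.2 0.1 rows 0.7
```

Emit:
{"name": "send_rows", "arguments": {
  "series": [0,-0.3,1,0.3,0.1,0.1,0,0,-0.3,2,0.3,0.1,0.1,0,0,-0.3,2.6,0.3,0.1,0.1,0,0,-0.3,2.9,0.3,0.1,0.1,0,0,-0.3,2.9,0.3,0.1,0.1,0,0,-0.3,2.9,0.3,0.1,0.1,0,0,-0.3,2.9,0.3,0.1,0.1,0.15,0,-0.3,2.9,0.3,0.1,0.1,0.3,0,-0.3,2.9,0.3,0.1,0.1,0.35,0,-0.3,2.9,0.3,0.1,0.1,0.35]
}}

```text
clock: 53.2
tcp_pos: [0.4285, -0.3934, 0.0091]
orientation: [-0.001, 0.738, 0.675, -0.001]
wrist_force: [0.2, 1.0, -0.1]
finger_gap: 0.0298
```

Emit:
{"name": "send_rows", "arguments": {
  "series": [0,0,-4,0,0,0,0.35,0,0,-8,0,0,0,0.35,0,0,-12,0,0,0,0.35,0,0,-16,0,0,0,0.35,0,0,-20,0,0,0,0.35,5,0,-20,0,0,0,0.35,10,0,-20,0,0,0,0.35,15,0,-20,0,0,0,0.35,20,0,-20,0,0,0,0.35,20,0,-20,0,0,0,0.35]
}}

```text
clock: 54.03
tcp_pos: [0.4463, -0.1914, 0.2092]
orientation: [-0.001, 0.738, 0.675, -0.0]
wrist_force: [0.4, 0.5, -0.4]
finger_gap: 0.0301
```

Run:
```python
from plan import *
s=get_state(); print(s["clock"],s["tcp_pos"])
T=camera_info("top"); im=read_camera("top")
for c in("yellow","blue","orange"): sil("sleeve_"+c,"top")
print(findtray())
a=cv2.resize(im[110:300,80:440],None,fx=2,fy=2,interpolation=cv2.INTER_CUBIC)
cv2.imwrite("pics/z.png",a)
```

```text
54.0333 [ 0.44629449 -0.19144963  0.20923154]
sleeve_yellow [(0.59, [132.2, 259.9, 21.0, 13.0]), (0.47, [387.2, 268.2, 25.3, 10.1])]
sleeve_blue [(0.52, [397.4, 250.1, 19.4, 11.4])]
sleeve_orange []
tray []Traceback (most recent call last):
  File "<stdin>", line 5, in <module>
  File "plan.py", line 49, in findtray
    return fit(TRAY,list(TR),[r[0]["pixels"].astype(float)],[T])
                              ~^^^
IndexError: list index out of range
```

Emit:
{"name": "send_rows", "arguments": {
  "series": [0,0,-4,0,0,0,0.35,4,0,-8,0,0,0,0.35,8,0,-11,0,0,0,0.35,12,0,-13,0,0,0,0.35,16,0,-13,0,0,0,0.35,20,0,-13,0,0,0,0.35,24,0,-13,0,0,0,0.35,24,0,-13,0,0,0,0.35]
}}

```text
clock: 55.0
tcp_pos: [0.4694, 0.0473, 0.3395]
orientation: [-0.001, 0.738, 0.675, 0.0]
wrist_force: [-0.5, -0.3, 0.4]
finger_gap: 0.0302
```

Run:
```python
from plan import *
im=read_camera("top")
a=cv2.resize(im[110:300,80:440],None,fx=2,fy=2,interpolation=cv2.INTER_CUBIC)
cv2.imwrite("pics/z.png",a)
for c in("yellow","blue","orange"): sil("sleeve_"+c,"top")
print(get_state()["wrist_force"]); print(findtray())
T=camera_info("top")
for t in(.06,.01,-.04): print("exp",[np.round(proj(W(TR,(t,y,.018)),T)[0],1).tolist() for y in(.08,-.08)])
```

```text
sleeve_yellow [(0.65, [360.8, 258.7, 49.1, 19.8]), (0.65, [134.0, 260.7, 19.8, 12.0])]
sleeve_blue [(0.57, [360.8, 240.3, 54.6, 22.0]), (0.32, [327.0, 153.2, 27.6, 31.9])]
sleeve_orange [(0.87, [365.8, 226.9, 54.1, 11.0])]
[ 0.14438017  0.46979109 -1.16112335]
tray [(0.74, [269.2, 193.5, 43.4, 83.9]), (0.59, [349.1, 213.3, 78.2, 81.2])]
(array([ 1.58072593, -0.26847407, -3.30361481]), np.float64(3286.0))
exp [[365.7, 228.0], [417.8, 239.0]]
exp [[362.8, 244.0], [415.3, 255.1]]
exp [[359.9, 260.2], [412.7, 271.5]]
```

View pics/z.png

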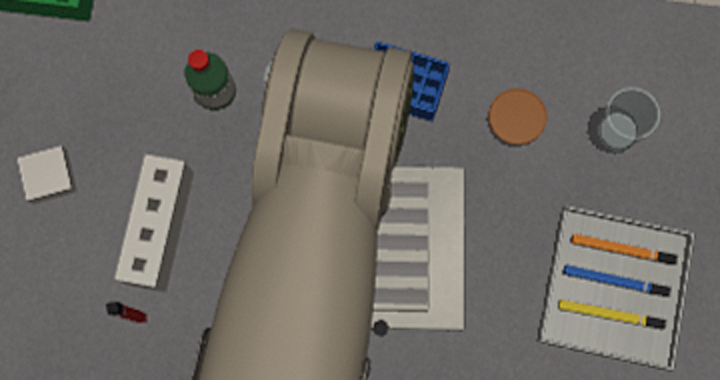

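The three sleeves lie flat in the tray at crop (623,248), (615,280) and (610,314). The holder is empty and the red look-alike still stands at (125,312). Handing in.

```bash
python3 -c "
from workcell import *
print(hand_in())"
```

```text
the job is handed in; nothing more can be done
None
```

The job is done and handed in at about 55 s of robot time. Only three sleeves were there (orange, blue, yellow; green was absent). I laid each in its own groove, pulled the lever to its stop and guided it back to rest. Then I laid the sleeves in the tray.

**Checks that passed**
- **Loading:** all three sleeves were down in their grooves, with feet within about 1 mm of the end stop. Orange first sat about 5–8 mm short, so I nudged it forward twice.
- **Lever:** the picture showed the jaw shut over the sleeves, with about 29 N felt at the hard stop. Afterwards the handle was back at its starting pixel position.
- **Tray:** the last top picture shows the three sleeves flat and apart in the tray. In it the holder is empty, and the red look-alike and the visible bystanders look unmoved.

**Checks that failed or were incomplete**
- **Tray position:** the last automatic fit failed because the network picked the press instead. In the picture, and by the sleeves' pixel positions, the tray had not moved.
- **Hidden items:** in that last picture the arm hides the clear dish, the lever and part of the blue tip box. The jar and the bench beyond the tray are outside the crop I viewed.
- **First reach:** a 45° tilt ran into joint limits, so I used 30° instead. The arm touched nothing.
- **Blue pick-up:** the fingers closed while still moving down, so it was gripped about 11 mm higher than planned. I allowed for this when placing it.

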